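# Load soap bars into the stamping board and lock them

### The arm

A 7-joint arm with a two-finger parallel gripper is mounted at the origin on the work surface. World frame = base frame: x ahead of the robot, y to its left, z up, the work surface at z = 0. Lengths are in m, angles in rad, forces in N, time in s.
With the tool pointing down it reaches from about 0.4 to 0.85 m from the base axis. Payload 4.5 kg.
Tool frame: the origin (TCP) lies midway between the tips of the shut fingers; the grasp point (between the pads) lies behind it (r.grip_point_offset is the z of the grasp point in the tool frame, in m); z points along the fingers, y is the line along which they close (so a half turn about z gives the same grasp; the last joint's range is limited). The gripper opens to 88 mm and grips with 3 to 60 N. Pads are 18 mm wide; open, the fingers measure 123 mm over their backs; the gripper's body (75 mm by 187 mm) begins 45 mm behind the grasp point.
Start: joints at [1.333, 0.689, -0.195, 1.565, 0.157, 0.902, -0.215], TCP at [0.168, -0.602, 0.239] pointing down, gripper open.
Joint ranges: [-3.01, 3.01], [-0.46, 2.08], [-1.47, 1.51], [0.13, 2.56], [-1, 4.14], [0.04, 2.09], [-2.66, 2.66]. Speed limits (rad/s): [2.57, 2.57, 3.14, 3.14, 3.14, 3.14, 3.14].

### API

Orientations are given as a unit quaternion [x, y, z, w].
In Python, from plant import r, optics, workorder gives the robot as it stands.
- The arm moves only by the shell command python3 -m creep 'ROWS' [FORCE]. ROWS is JSON, a list of rows, each an object of numbers: "grip": the gripper command: -1 is shut, 1 is fully open, values between are in proportion; "tx", "ty", "tz": the shift along the tool's x, y, z in cm; "spin": the turn about the tool's z in degrees. In form: [{"grip": .., "tx": .., "ty": .., "tz": .., "spin": ..}, ...]. A call has 1 to 8 rows; each row shifts and turns the commanded pose from where the row before left it, along the tool's axes as they then stand; what a row does not reach is not made up. A row lasts 1/12 s, in which the tool goes at most 41.7 mm and 7.16 degrees, less where a joint would pass 70% of its speed; a pose out of reach is approached as far as the arm can. A call with a gripper value outside its range is refused whole. The fingers move at their own pace and stop on an object; FORCE is the grip in N (left out, the last holds). Time passes only in rows, so rows that do not move let the fingers close. It gives the time, the measured TCP pose, the force, the opening and the grip force at its end, in the units of the state.
- r.get_state(): the state, without advancing time (a new reading comes with each control period).
- optics.snapshot(name): name is "scene" or "side" or "wrist"; returns (picture, depth): 420x560x3 uint8, red, green, blue; 420x560 float32, m along the optical axis (not along the pixel's ray), 0 where there is no reading.
- optics.get_calibration(name): a dict with "fx", "fy", "cx", "cy" (pixels), "extrinsics" (4x4, takes a point from world to camera coordinates). Camera axes: x right, y down, z forward; pixel columns grow to the right and rows downward; lengths in m; the calibration is good to about 2 mm. A picture is of the moment at which its call begins: read the wrist's pose just before it. get_calibration takes no time and is no camera call; for the wrist camera it gives the pose at the moment of the call.
- workorder.finish_job(): hands the job in; it is judged then, once.
The state is a dict: "clock": time; "q": joint angles; "qd": joint speeds; "joint_torque": joint torques, N m; "tool_pos": TCP position; "eef_rot": TCP orientation; "contact_force": force on the tool from outside, world axes, zero at the start; "moment": the same for the moment, N m; "opening": opening from 0.0 (shut) to 1.0 (fully open); "finger_force": force on a finger pad.
Only numpy, scipy, OpenCV 4.12 (cv2) and the standard library are available. Lean on these libraries where they do the work, as an engineer would, in place of code of your own. Each camera call takes 0.05 s, during which the arm holds its last target. There are 200 camera calls.

### The job

Get the soap bars ready for stamping: flip the stamping board's hand lever right over to free the lanes, then slide every soap bar on the counter into a lane of its own from the open end until it drops flat into the pocket. With all the bars seated, flip the lever fully back to lock them in; leave everything else on the counter where it is.

Things in the scene. Friction and masses are not known exactly. Their poses are not given: they have to be found in the camera images.
- board: wooden soap-stamping board, 196 mm along its x by 286 mm wide (y), screwed down. Origin on the table under the centre of the middle pocket; x points along the three lanes from their open ends (robot side) to the back stop, z up. The lanes run from x = -45 to the back stop at +45 mm, centred at y = -78, 0, +78 mm. All other points of the board are given in this frame
- deck (a point): middle of the loading deck's top, at x = -88, y = 0, z = 20 mm of the board: a flat shelf without fences from x = -132 to x = -45 mm, full width. At x = -45 mm it ends in a 6 mm step down into the pockets. A bar pushed over the step from behind (a few newtons) tips, then drops flat once its rear end has passed the step
- mouth (a point): centre of the open end of the middle lane, x = -45, y = 0, z = 20 mm of the board. Each lane is 62 mm wide between rails 16 mm wide, 60 mm high, with noses that come to a point at x = -53 mm and guide a bar in. Lips on the rails overhang each lane 6 mm a side at z = 54 to 60 mm: a bar cannot be put in from above, only slid in from here
- clamp (a joint): cam shaft angle about the board's y axis, rad. 0 = locked: lever leans to the robot (board's -x), 56 degrees above level, lobes point down into the lanes. 1.2 = free: lever leans away, 55 degrees above level, lobes clear of the lanes. Turns with 0.14 N m (2 to 4 N at the knob), stays where left, firm stops at both ends. It cannot lock fully over a bar that has not dropped
- clamp_knob (a point): centre of the black ball knob, 24 mm across, at the end of the hand lever, 80 mm from the shaft's axis. The lever is a flat steel bar 16 x 10 mm at the left side of the board, in the plane y = +153 mm of its frame; the knob moves in that plane, its centre 141 to 155 mm above the table
- clamp_axis (a point): the point on the shaft's axis where the hand lever is fixed (board: x = 10, y = 153, z = 75 mm). The steel shaft, 12 mm thick, crosses over all lanes between bearings 86 mm high. Three black cam lobes on it, 22 mm wide and 33 mm long, reach down when locked to 28 mm above the pocket floors: they stop a bar from entering, and keep seated bars from lifting, with 2 mm to spare
- pocket0 (a point): centre of the floor of the pocket of lane 0 (at the right, y = -78 mm in the board's frame); axes as the board's. A seated bar has its centre 13 mm above it, within 2 mm of it sideways
- pocket1 (a point): centre of the floor of the pocket of lane 1 (in the middle, y = 0 mm in the board's frame); axes as the board's. A seated bar has its centre 13 mm above it, within 2 mm of it sideways
- pocket2 (a point): centre of the floor of the pocket of lane 2 (at the left, y = +78 mm in the board's frame); axes as the board's. A seated bar has its centre 13 mm above it, within 2 mm of it sideways
- bar0: a cured cream-coloured soap bar, a plain block 86 x 58 x 26 mm, about 0.13 kg, lying flat; origin at its CENTRE (13 mm above what it lies on), x along its 86 mm length, y across its 58 mm width, z up. It may be absent.
- bar1: a cured cream-coloured soap bar, a plain block 86 x 58 x 26 mm, about 0.13 kg, lying flat; origin at its CENTRE (13 mm above what it lies on), x along its 86 mm length, y across its 58 mm width, z up. It may be absent.
- bar2: a cured cream-coloured soap bar, a plain block 86 x 58 x 26 mm, about 0.13 kg, lying flat; origin at its CENTRE (13 mm above what it lies on), x along its 86 mm length, y across its 58 mm width, z up. It may be absent.
- tin: bystander: flat aluminium tin, 72 mm across, 30 mm high, origin under its centre
- oil_a: bystander: amber oil bottle, 36 mm across, 85 mm high, origin under its centre
- oil_b: bystander: amber oil bottle like oil_a
- spatula: bystander: spatula 200 mm long lying on the table
- cap: bystander: black screw cap, 36 mm across, 22 mm high
- dish: bystander: white dish, 90 mm across, 30 mm high
- balm: bystander: jar 60 mm across, 50 mm high
Not all that is in view belongs to the job. What is shaped like the bar2 but orange is not meant.

How it is judged:
On the way, in this order (a step that is already met when the one before it is completed fails the run):
1. the lever is flipped over, lanes free (clamp above 1.0 rad) (value of joint clamp above 1 rad), for 0.2 s.
2. every bar is down in a pocket while the lever is still over (clamp above 0.7 rad) (((x of bar0 in the frame of pocket0 between -0.004 and 0.004 m and y of bar0 in the frame of pocket0 between -0.004 and 0.004 m and z of bar0 in the frame of pocket0 below 0.0155 m) or (x of bar0 in the frame of pocket1 between -0.004 and 0.004 m and y of bar0 in the frame of pocket1 between -0.004 and 0.004 m and z of bar0 in the frame of pocket1 below 0.0155 m) or (x of bar0 in the frame of pocket2 between -0.004 and 0.004 m and y of bar0 in the frame of pocket2 between -0.004 and 0.004 m and z of bar0 in the frame of pocket2 below 0.0155 m)) and ((x of bar1 in the frame of pocket0 between -0.004 and 0.004 m and y of bar1 in the frame of pocket0 between -0.004 and 0.004 m and z of bar1 in the frame of pocket0 below 0.0155 m) or (x of bar1 in the frame of pocket1 between -0.004 and 0.004 m and y of bar1 in the frame of pocket1 between -0.004 and 0.004 m and z of bar1 in the frame of pocket1 below 0.0155 m) or (x of bar1 in the frame of pocket2 between -0.004 and 0.004 m and y of bar1 in the frame of pocket2 between -0.004 and 0.004 m and z of bar1 in the frame of pocket2 below 0.0155 m)) and ((x of bar2 in the frame of pocket0 between -0.004 and 0.004 m and y of bar2 in the frame of pocket0 between -0.004 and 0.004 m and z of bar2 in the frame of pocket0 below 0.0155 m) or (x of bar2 in the frame of pocket1 between -0.004 and 0.004 m and y of bar2 in the frame of pocket1 between -0.004 and 0.004 m and z of bar2 in the frame of pocket1 below 0.0155 m) or (x of bar2 in the frame of pocket2 between -0.004 and 0.004 m and y of bar2 in the frame of pocket2 between -0.004 and 0.004 m and z of bar2 in the frame of pocket2 below 0.0155 m)) and value of joint clamp above 0.7 rad), for 0.2 s.
3. the lever is back at locked (clamp below 0.12 rad) with every bar still seated (((x of bar0 in the frame of pocket0 between -0.004 and 0.004 m and y of bar0 in the frame of pocket0 between -0.004 and 0.004 m and z of bar0 in the frame of pocket0 below 0.0155 m) or (x of bar0 in the frame of pocket1 between -0.004 and 0.004 m and y of bar0 in the frame of pocket1 between -0.004 and 0.004 m and z of bar0 in the frame of pocket1 below 0.0155 m) or (x of bar0 in the frame of pocket2 between -0.004 and 0.004 m and y of bar0 in the frame of pocket2 between -0.004 and 0.004 m and z of bar0 in the frame of pocket2 below 0.0155 m)) and ((x of bar1 in the frame of pocket0 between -0.004 and 0.004 m and y of bar1 in the frame of pocket0 between -0.004 and 0.004 m and z of bar1 in the frame of pocket0 below 0.0155 m) or (x of bar1 in the frame of pocket1 between -0.004 and 0.004 m and y of bar1 in the frame of pocket1 between -0.004 and 0.004 m and z of bar1 in the frame of pocket1 below 0.0155 m) or (x of bar1 in the frame of pocket2 between -0.004 and 0.004 m and y of bar1 in the frame of pocket2 between -0.004 and 0.004 m and z of bar1 in the frame of pocket2 below 0.0155 m)) and ((x of bar2 in the frame of pocket0 between -0.004 and 0.004 m and y of bar2 in the frame of pocket0 between -0.004 and 0.004 m and z of bar2 in the frame of pocket0 below 0.0155 m) or (x of bar2 in the frame of pocket1 between -0.004 and 0.004 m and y of bar2 in the frame of pocket1 between -0.004 and 0.004 m and z of bar2 in the frame of pocket1 below 0.0155 m) or (x of bar2 in the frame of pocket2 between -0.004 and 0.004 m and y of bar2 in the frame of pocket2 between -0.004 and 0.004 m and z of bar2 in the frame of pocket2 below 0.0155 m)) and value of joint clamp below 0.12 rad), for 0.2 s.
At the end, for the whole second after the job is handed in: every bar present lies flat in a pocket (centre within 4 mm of the pocket's centre along and across the lane, and less than 15.5 mm above its floor), at rest, and the lever is locked (clamp below 0.12 rad) (all of step 3 and linear speed of each of bar0, bar1, bar2 below 0.02 m/s); the robot touches nothing.
It fails at once if a bystander is moved by more than 40 mm (distance of any of tin, oil_a, oil_b, spatula, cap, dish, balm from where it was at the start of the episode above 0.04 m).
Of bar0, bar1, bar2 only 2 to 3 are there at a start; the rules pass over those that are not, and their reading is None.
At some moment in a run one of bar0, bar1, bar2 may be knocked a few centimetres aside while the robot is not near it.
Once in a run the grip may slacken for a moment while it holds something.
It also fails if it takes over 208 s, if anything falls off the work surface, if the arm or the gripper's body presses on something with over 40 N, if the wrist force passes 120 N, or if a joint passes its speed limit or range.

## Working session

There is one attempt and no reset: what is moved stays moved. The work goes in short steps, Python scripts to look and compute and a shell command to move; the robot and the scene stay as the last step left them, time stands still between calls to the robot, and variables do not carry over. Pictures are saved under pics/ and viewed, at most 14 in all, crops included, and the job is handed in when it is done.

```bash
ls; mkdir -p pics; python3 - <<'E'
from plant import r,optics
import cv2,numpy as np
print(r.get_state(), r.grip_point_offset)
a=[]
for n in("scene","side"):
    p,d=optics.snapshot(n); np.savez(f"{n}0.npz",p=p,d=d); cv2.imwrite(f"pics/{n}0.png",p[:,:,::-1])
    print(n,optics.get_calibration(n))
E
```

```text
pics
{'clock': 0.0, 'q': array([ 1.33277397,  0.69000849, -0.1945211 ,  1.56632555,  0.15731082,
        0.9025036 , -0.21509685]), 'qd': array([ 7.40013678e-05, -3.81488600e-04,  4.82971195e-04, -1.19216325e-03,
        5.57374042e-04, -6.44129291e-04,  1.80054740e-03]), 'joint_torque': array([-1.71704869e-03, -5.27562511e+01, -1.26700256e+00, -1.53428096e+01,
       -5.25783061e-02,  6.57499928e-03,  1.73470908e-04]), 'tool_pos': array([ 0.16758915, -0.60145969,  0.23789985]), 'eef_rot': array([ 9.90771254e-01,  1.35541379e-01, -1.92361134e-04, -9.05552208e-04]), 'contact_force': array([-0.22620281, -0.32230155, -0.4721555 ]), 'moment': array([-0.04137629,  0.01404427, -0.01061504]), 'finger_force': 0.0, 'opening': 1.0014076361106308} -0.0187
scene {'fx': 521.3654468148499, 'fy': 521.3654468148499, 'cx': 276.47858228926884, 'cy': 214.34355705458697, 'extrinsics': array([[-0.06114386,  0.99792102, -0.02037305,  0.01813727],
       [ 0.69426672,  0.0278562 , -0.71917853, -0.30514039],
       [-0.71711586, -0.05811768, -0.69452659,  1.90430829],
       [ 0.        ,  0.        ,  0.        ,  1.        ]])}
side {'fx': 400.91320521473983, 'fy': 400.91320521473983, 'cx': 280.4627415413677, 'cy': 204.06035043432294, 'extrinsics': array([[-0.99376725, -0.11139085,  0.00432759,  0.57042704],
       [-0.06883907,  0.58268362, -0.80977835,  0.13703983],
       [ 0.08768029, -0.80502911, -0.58671994,  1.09059226],
       [ 0.        ,  0.        ,  0.        ,  1.        ]])}
```

View pics/scene0.png

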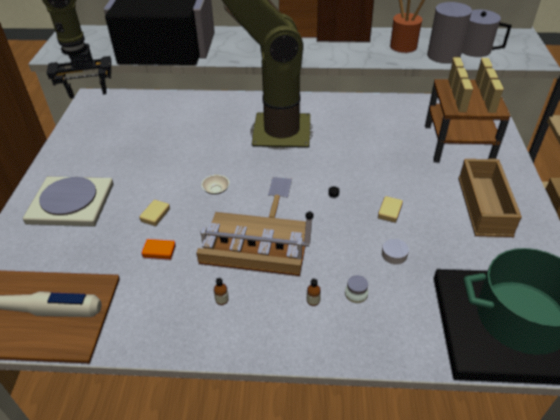

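View pics/side0.png

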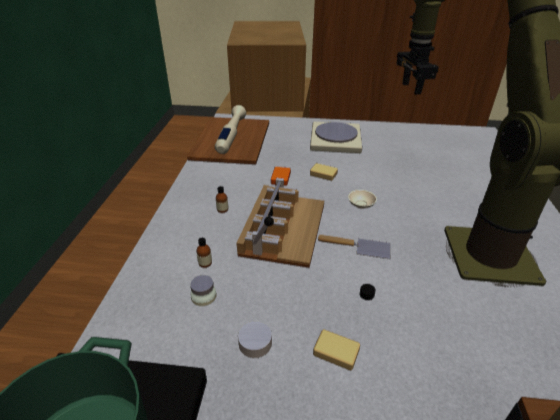

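```bash
cat > h.py <<'E'
import numpy as np,cv2
from scipy.spatial.transform import Rotation as R
from plant import r,optics
def cloud(n,save=None):
    st=r.get_state(); c=optics.get_calibration(n); p,d=optics.snapshot(n)
    if save: cv2.imwrite(f"pics/{save}.png",p[:,:,::-1])
    return p,d,world(d,c),c
def world(d,c):
    v,u=np.mgrid[:420,:560]; P=np.stack([(u-c['cx'])/c['fx']*d,(v-c['cy'])/c['fy']*d,d],-1)
    E=c['extrinsics']; W=(P-E[:3,3])@E[:3,:3]; W[d<=0]=np.nan; return W
def rect(xy):
    (c,s,a)=cv2.minAreaRect((xy*1000).astype(np.float32))
    if s[0]<s[1]: s=s[::-1]; a+=90
    return np.round(c,1),np.round(s,1),round((a+90)%180-90,1)
def blobs(mask,W,p,mn=30):
    k,l,s,_=cv2.connectedComponentsWithStats(mask.astype(np.uint8))
    for i in range(1,k):
        if s[i,4]<mn: continue
        m=l==i; X=W[m]; print(s[i,:2]+s[i,2:4]//2,s[i,4],*rect(X[:,:2]),'z',np.round(np.nanpercentile(X[:,2],[5,50,95])*1000),'rgb',np.median(p[m],0))
def state():
    s=r.get_state(); T=R.from_quat(s['eef_rot']); m=T.as_matrix()
    return s['tool_pos'],m,np.degrees(np.arctan2(m[1,1],m[0,1])),s
def go(x,y,z,yaw=None):
    """shift in tool cm; yaw = world angle (deg) of the tool y (closing) axis, mod 180; spin done first"""
    t,m,a,s=state(); sp=0
    if yaw is not None:
        sp=-((yaw-a+90)%180-90)   # tool z down
    m2=m@R.from_euler('z',sp,degrees=True).as_matrix()
    print('tcp',np.round(t*1000,1),'yawY',round(a,1),'spin',round(sp,2),'then t(cm)',np.round((np.array([x,y,z])-t)@m2*100,2),'q',np.round(s['q'],2),'t',round(s['clock'],1))
E
python3 - <<'E'
from h import *
for n in("scene","side"):
    z=np.load(n+"0.npz"); p,d=z['p'],z['d']; W=world(d,optics.get_calibration(n)); print(n)
    inb=(W[...,0]>.2)&(W[...,0]<1)&(abs(W[...,1])<.6)
    print('table',np.nanmedian(W[...,2][inb]))
    hsv=cv2.cvtColor(p,cv2.COLOR_RGB2HSV)
    m=inb&(W[...,2]>.012)&(W[...,2]<.2)
    blobs(m,W,p)
    print('deck');blobs(inb&(abs(W[...,2]-.020)<.005)&(hsv[...,1]>90),W,p,80)
a=cv2.imread('pics/scene0.png')[150:320,120:440]; b=cv2.imread('pics/side0.png')[120:370,200:400]
cv2.imwrite('pics/c1.png',cv2.resize(a,None,fx=2.5,fy=2.5,interpolation=cv2.INTER_CUBIC))
E
```

```text
scene
table 0.0016658202376220008
[473 197] 952 [380.5 591.1] [268.4  17.7] -0.0 z [18. 60. 87.] rgb [69. 52. 31.]
[215 185] 329 [ 338.9 -193.2] [93.2 86. ] 9.5 z [13. 23. 33.] rgb [166. 160. 142.]
[ 91 202] 1284 [ 422.7 -562.7] [202.4  74.6] -0.0 z [18. 32. 46.] rgb [139. 139. 138.]
[334 191] 96 [345.2 182.7] [38.1 33.3] -36.0 z [15. 22. 26.] rgb [25.  24.5 24. ]
[255 235] 5650 [520.4 -28.7] [307.6 304.5] 83.3 z [15. 35. 85.] rgb [132. 114.  83.]
[390 209] 438 [418.1 350.6] [93.3 58.5] -18.7 z [17. 26. 31.] rgb [189. 182. 118.]
[154 213] 467 [ 462.5 -359.5] [92.3 61.2] -19.8 z [15. 26. 31.] rgb [187. 179. 116.]
[158 249] 559 [ 609.7 -314.5] [88.1 63. ] 88.2 z [15. 26. 31.] rgb [193. 101.   0.]
[395 250] 503 [591.5 347. ] [74.9 70.9] -3.9 z [17. 30. 34.] rgb [154. 158. 175.]
[489 315] 9165 [819.5 519.2] [305.3 161.7] 0.1 z [ 28.  47. 165.] rgb [27. 29. 27.]
[ 62 317] 7280 [ 839.5 -498.3] [264.  203.4] -0.0 z [19. 24. 85.] rgb [115.  77.  43.]
[357 289] 508 [736.5 234.6] [59.7 56.9] -42.9 z [16. 47. 54.] rgb [119. 121. 137.]
[221 291] 298 [ 774.5 -112. ] [35.9 31.6] -60.1 z [18. 53. 8
[... 1551 characters left out ...]
rgb [144. 146. 158.]
[336 349] 1122 [418.  352.7] [86.3 59. ] -18.3 z [16. 24. 27.] rgb [179. 164. 104.]
[103 378] 11884 [818.2 521.1] [298.6 158.1] -0.1 z [ 42.  79. 171.] rgb [19. 34. 25.]
deck
[225 147] 1401 [ 839.2 -496.8] [259.8 205.7] 0.1 z [17. 20. 22.] rgb [101.  63.  35.]
[324 171] 198 [ 462.  -353.8] [83.1 59.2] -18.5 z [17. 23. 25.] rgb [179. 163. 103.]
[281 175] 178 [ 609.3 -315.3] [92.3 58.1] 86.8 z [17. 23. 25.] rgb [179.  86.  19.]
[293 231] 2049 [540.8 -39.1] [287.5 140.2] 83.6 z [16. 18. 21.] rgb [134. 107.  72.]
[336 239] 107 [418.4   3.4] [94.5 18.3] -8.5 z [15. 17. 20.] rgb [128. 101.  67.]
[337 349] 683 [417.7 352.8] [84.9 59. ] -18.5 z [18. 24. 25.] rgb [179. 164. 104.]
```

View pics/c1.png

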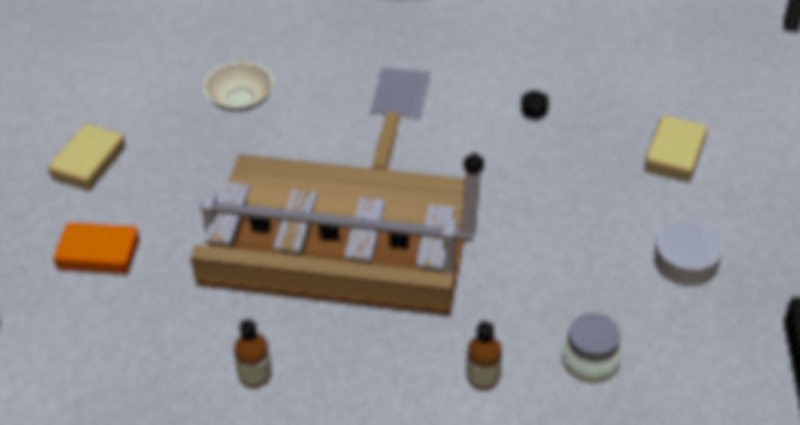

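The scene view shows two cream bars (scene px (155,212) and (390,208)), the orange decoy at (158,249), and the board with its lever leaning to the robot, knob at (309,215). I'll get close views next.

```bash
python3 - <<'E'
from h import *
go(.44,-.36,.30,71.5)
go(.50,-.05,.35,83.8)
E
```

```text
tcp [ 167.6 -601.6  238. ] yawY -74.4 spin 34.07 then t(cm) [ 18.16 -31.56  -6.18] q [ 1.33  0.69 -0.19  1.57  0.16  0.9  -0.22] t 0.1
tcp [ 167.6 -601.6  238. ] yawY -74.4 spin 21.77 then t(cm) [ 27.08 -58.44 -11.14] q [ 1.33  0.69 -0.19  1.57  0.16  0.9  -0.22] t 0.1
```

```bash
python3 -m creep '[{"spin":6.8},{"spin":6.8},{"spin":6.8},{"spin":6.8},{"spin":6.8}]' && python3 -m creep '[{"tx":1.8,"ty":-2.6,"tz":-0.5},{"tx":1.8,"ty":-2.6,"tz":-0.5},{"tx":1.8,"ty":-2.6,"tz":-0.5},{"tx":1.8,"ty":-2.6,"tz":-0.5},{"tx":1.8,"ty":-2.6,"tz":-0.5},{"tx":1.8,"ty":-2.6,"tz":-0.5}]' && python3 -m creep '[{"tx":1.8,"ty":-2.6,"tz":-0.5},{"tx":1.8,"ty":-2.6,"tz":-0.5},{"tx":1.8,"ty":-2.6,"tz":-0.5},{"tx":1.8,"ty":-2.6,"tz":-0.5},{"ty":-2.7,"tz":-0.5},{"ty":-2.7,"tz":-0.5},{},{}]'
python3 - <<'E'
from h import *
go(.44,-.36,.30,71.5)
p,d,W,c=cloud('wrist','w1')
m=(W[...,2]>.015)&(W[...,2]<.03)
blobs(m,W,p,200)
go(.47,-.05,.35,83.8)
print(np.linalg.inv(c['extrinsics']).round(3))
E
```

```text
tcp [ 167.6 -601.6  238. ] yawY -74.4 spin 34.07 then t(cm) [ 18.16 -31.56  -6.18] q [ 1.33  0.69 -0.19  1.57  0.16  0.9  -0.22] t 0.1
[379  32] 6306 [ 322.  -648.2] [219.1  53.7] -75.1 z [21. 29. 30.] rgb [154. 155. 142.]
tcp [ 167.6 -601.6  238.1] yawY -74.4 spin 21.77 then t(cm) [ 24.09 -58.12 -11.13] q [ 1.33  0.69 -0.19  1.57  0.16  0.9  -0.22] t 0.1
[[ 0.268 -0.917 -0.296  0.245]
 [-0.964 -0.255 -0.08  -0.58 ]
 [-0.002  0.307 -0.952  0.383]
 [ 0.     0.     0.     1.   ]]$[0]: bad value
```

View pics/w1.png

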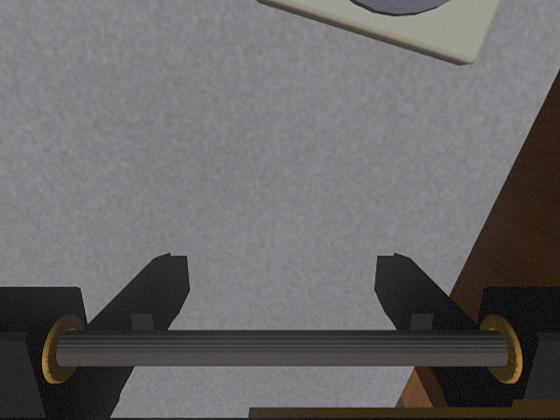

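The wrist picture shows only the plate (top, (400,30)) and the fingers at the bottom. The move was refused because rows need all five keys, so I'll resend it in full.

```bash
python3 -m creep '[{"grip":1,"tx":0,"ty":0,"tz":0,"spin":6.8},{"grip":1,"tx":0,"ty":0,"tz":0,"spin":6.8},{"grip":1,"tx":0,"ty":0,"tz":0,"spin":6.8},{"grip":1,"tx":0,"ty":0,"tz":0,"spin":6.8},{"grip":1,"tx":0,"ty":0,"tz":0,"spin":6.8}]' && python3 -m creep '[{"grip":1,"tx":1.8,"ty":-2.6,"tz":-0.5,"spin":0},{"grip":1,"tx":1.8,"ty":-2.6,"tz":-0.5,"spin":0},{"grip":1,"tx":1.8,"ty":-2.6,"tz":-0.5,"spin":0},{"grip":1,"tx":1.8,"ty":-2.6,"tz":-0.5,"spin":0},{"grip":1,"tx":1.8,"ty":-2.6,"tz":-0.5,"spin":0},{"grip":1,"tx":1.8,"ty":-2.6,"tz":-0.5,"spin":0}]' && python3 -m creep '[{"grip":1,"tx":1.8,"ty":-2.6,"tz":-0.5,"spin":0},{"grip":1,"tx":1.8,"ty":-2.6,"tz":-0.5,"spin":0},{"grip":1,"tx":0,"ty":-2.6,"tz":-0.5,"spin":0},{"grip":1,"tx":0,"ty":-2.6,"tz":-0.5,"spin":0},{"grip":1,"tx":0,"ty":-2.7,"tz":-0.5,"spin":0},{"grip":1,"tx":0,"ty":-2.7,"tz":-0.5,"spin":0},{"grip":1,"tx":0,"ty":0,"tz":0,"spin":0},{"grip":1,"tx":0,"ty":0,"tz":0,"spin":0}]'
python3 - <<'E'
from h import *
p,d,W,c=cloud('wrist','w2')
m=(W[...,2]>.015)&(W[...,2]<.03)
blobs(m,W,p,200)
go(.45,-.05,.35,83.8)
E
```

```text
clock: 0.57
tool_pos: [0.1678, -0.6018, 0.2384]
eef_rot: [0.987, -0.163, -0.0, -0.0]
contact_force: [0.9, 0.8, 1.0]
opening: 1.0
finger_force: 0.0
clock: 1.07
tool_pos: [0.3206, -0.4869, 0.2687]
eef_rot: [0.987, -0.16, -0.0, -0.0]
contact_force: [-0.7, -0.5, 1.4]
opening: 0.999
finger_force: 0.0
clock: 1.73
tool_pos: [0.4045, -0.3482, 0.2989]
eef_rot: [0.987, -0.158, 0.0, -0.0]
contact_force: [0.9, -0.3, 0.3]
opening: 1.0
finger_force: 0.0
[74 15] 260 [ 631.6 -184.5] [31.6 12.4] -54.9 z [16. 23. 29.] rgb [56. 43. 30.]
[196  16] 1921 [ 587.3 -310.6] [90.5 31.2] 71.6 z [20. 25. 27.] rgb [156.  93.  14.]
[483  91] 7172 [ 419.5 -598.5] [200.4 140.6] 0.1 z [21. 29. 30.] rgb [154. 155. 143.]
[14 33] 230 [ 639.9 -114.6] [39.9 14.5] -73.8 z [16. 22. 29.] rgb [66. 49. 32.]
[ 69 115] 10346 [541.7 -92.8] [184.7 153. ] 83.7 z [18. 20. 23.] rgb [122. 100.  73.]
[278 114] 3651 [ 461.6 -360.8] [86.  57.1] -19.6 z [23. 25. 27.] rgb [154. 155. 117.]
[ 30 233] 813 [418.9  -0.9] [99.6 18.4] -6.4 z [16. 18. 20.] rgb [118.  97.  73.]
[184 249] 1166 [ 341.1 -195.8] [87.7 78.5] 37.0 z [16. 23. 30.] rgb [138. 129. 114.]
tcp [ 403.6 -349.8  298.7] yawY -108.4 spin -12.19 then t(cm) [  1.38 -30.3   -5.15] q [ 0.63  0.49  0.    1.77 -0.    0.88 -1.26] t 1.8
```

```bash
python3 -m creep '[{"grip":1,"tx":0,"ty":0,"tz":0,"spin":-6.1},{"grip":1,"tx":0,"ty":0,"tz":0,"spin":-6.1},{"grip":0,"tx":0.1,"ty":-3,"tz":-0.6,"spin":0},{"grip":0,"tx":0.1,"ty":-3,"tz":-0.6,"spin":0},{"grip":0,"tx":0.1,"ty":-3,"tz":-0.6,"spin":0},{"grip":-1,"tx":0.1,"ty":-3,"tz":-0.6,"spin":0},{"grip":-1,"tx":0.1,"ty":-3,"tz":-0.6,"spin":0}]' && python3 -m creep '[{"grip":-1,"tx":0.1,"ty":-3,"tz":-0.6,"spin":0},{"grip":-1,"tx":0.1,"ty":-3,"tz":-0.6,"spin":0},{"grip":-1,"tx":0.1,"ty":-3,"tz":-0.6,"spin":0},{"grip":-1,"tx":0.1,"ty":-3,"tz":-0.6,"spin":0},{"grip":-1,"tx":0.1,"ty":-3,"tz":0,"spin":0},{"grip":-1,"tx":0,"ty":0,"tz":0,"spin":0},{"grip":-1,"tx":0,"ty":0,"tz":0,"spin":0}]'
python3 - <<'E'
from h import *
p,d,W,c=cloud('wrist','w3')
np.savez('w3.npz',p=p,d=d,W=W)
for lo,hi in((.015,.026),(.05,.065),(.1,.17)):
    print(lo);blobs((W[...,2]>lo)&(W[...,2]<hi),W,p,150)
go(.45,-.05,.35,83.8)
E
```

```text
clock: 2.37
tool_pos: [0.4243, -0.2017, 0.3286]
eef_rot: [0.998, -0.056, -0.0, 0.0]
contact_force: [0.8, 0.4, 0.9]
opening: 0.649
finger_force: 0.0
clock: 2.95
tool_pos: [0.4465, -0.0525, 0.3525]
eef_rot: [0.999, -0.054, -0.0, 0.0]
contact_force: [0.9, -0.3, 0.4]
opening: 0.117
finger_force: 0.0
0.015
[482  15] 1694 [ 593.1 -312.8] [86.6 31.8] 82.7 z [20. 25. 26.] rgb [177. 102.  15.]
[265  80] 14628 [544.  -41.2] [286.8 146.1] 83.7 z [18. 19. 21.] rgb [140. 115.  86.]
[510 119] 2436 [ 461.7 -359.3] [85.9 58.7] -19.7 z [19. 25. 26.] rgb [176. 172. 117.]
[247 178] 751 [418.7   0.7] [98.9 17.2] -7.7 z [15. 18. 20.] rgb [134. 112.  87.]
[ 15 206] 1191 [415.1 340.5] [85.8 40.7] -16.6 z [17. 25. 26.] rgb [174. 171. 116.]
[386 221] 870 [ 336.5 -191.8] [79.1 76.8] -47.3 z [15. 19. 25.] rgb [155. 143. 127.]
[133 241] 458 [343.7 182.4] [35.2 35. ] 7.0 z [18. 22. 23.] rgb [62. 60. 61.]
[279 390] 348 [39.6 -2.6] [127.8  52.2] 84.2 z [16. 20. 26.] rgb [38. 32. 27.]
0.05
[159   3] 178 [637.8  65.5] [27.7  7.2] 84.6 z [58. 59. 61.] rgb [143. 136. 139.]
[229   3] 177 [629.7 -11.8] [27.7  6.7] 83.8 z [58. 59. 61.] rgb [142. 136. 139.]
[298   4] 198 [620.7 -89.3] [26.9  7.7] 84.1 z [58. 59. 61.] rgb [143. 137. 142.]
[367   4] 196 [ 612.3 -166.3] [28.2  7.8] 82.4 z [58. 59. 61.] rgb [141. 131. 130.]
[159  48] 1320 [592.3  73.3] [59.1 34.9] -4.5 z [57. 59. 61.] rgb [144. 136. 138.]
[230  48] 1270 [583.7  -6.5] [59.2 28.1] -6.3 z [58. 59. 61.] rgb [144.  136.  137.5]
[297  48] 1234 [575.3 -84. ] [59.2 28. ] -6.4 z [58. 59. 61.] rgb [144. 137. 141.]
[368  48] 1298 [ 566.3 -165. ] [59.6 35.6] -6.3 z [57. 59. 61.] rgb [143. 137. 141.]
[279 400] 447 [51.9 -4.5] [106.   28.9] 84.1 z [51. 57. 64.] rgb [38. 32. 26.]
0.1
[100  36] 1029 [600.2 104.1] [41.3 22.7] -13.8 z [105. 149. 156.] rgb [35. 33. 33.]
tcp [446.1 -54.  352.4] yawY -96.3 spin -0.11 then t(cm) [ 0.34 -0.43  0.24] q [ 0.1   0.31 -0.12  1.9   0.05  0.94 -1.72] t 3.0
```

View pics/w3.png

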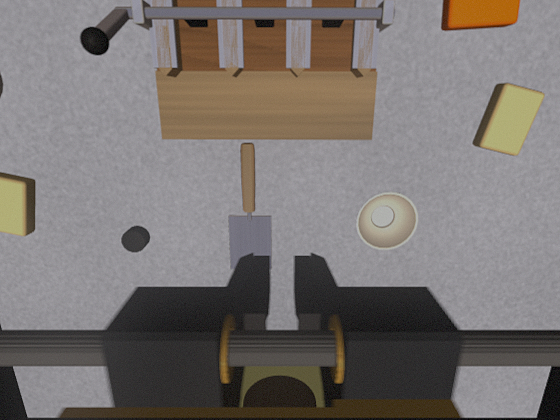

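The wrist view shows the deck front at row 138, rails at row 72, and the knob at (95,40). Board is at about (602.8, -47.7) mm, yaw -6.2°. Now to the lever.

```bash
cat >> h.py <<'E'
B=np.array([602.8,-47.7])/1000; BY=-6.2
def bw(x,y):
    a=np.radians(BY); return B+np.array([[np.cos(a),-np.sin(a)],[np.sin(a),np.cos(a)]])@np.array([x,y])/1000
def gob(x,y,z,yaw=90):  # board mm, closing axis along board y
    w=bw(x,y); go(w[0],w[1],z/1000,BY+yaw)
def where():
    t,m,a,s=state(); d=np.radians(BY); v=(t[:2]-B)*1000
    print('board',np.round([v[0]*np.cos(d)+v[1]*np.sin(d),-v[0]*np.sin(d)+v[1]*np.cos(d),t[2]*1000],1),'F',s['contact_force'].round(1),'op',round(s['opening'],2),'ff',round(s['finger_force'],1))
E
python3 - <<'E'
from h import *
gob(-65,153,132)
E
```

```text
tcp [446.1 -54.  352.4] yawY -96.3 spin -0.11 then t(cm) [  9.02 -17.64  22.02] q [ 0.1   0.31 -0.12  1.9   0.05  0.94 -1.72] t 3.0
```

```bash
python3 -m creep '[{"grip":-1,"tx":0,"ty":-3,"tz":1.7,"spin":0},{"grip":-1,"tx":0,"ty":-3,"tz":1.7,"spin":0},{"grip":-1,"tx":0,"ty":-3,"tz":1.7,"spin":0},{"grip":-1,"tx":0,"ty":-3,"tz":1.7,"spin":0},{"grip":-1,"tx":0,"ty":-3,"tz":2,"spin":0},{"grip":-1,"tx":0,"ty":-2.6,"tz":2,"spin":0},{"grip":-1,"tx":2,"ty":0,"tz":2,"spin":0},{"grip":-1,"tx":2,"ty":0,"tz":2,"spin":0}]' && python3 -m creep '[{"grip":-1,"tx":2,"ty":0,"tz":2,"spin":0},{"grip":-1,"tx":2,"ty":0,"tz":2.6,"spin":0},{"grip":-1,"tx":1,"ty":0,"tz":2.6,"spin":0},{"grip":-1,"tx":0,"ty":0,"tz":0,"spin":0},{"grip":-1,"tx":0,"ty":0,"tz":0,"spin":0}]'; python3 - <<'E'
from h import *
gob(-65,153,132);where()
p,d,W,c=cloud('wrist','w4')
blobs((W[...,2]>.1)&(W[...,2]<.17)&(W[...,0]>.5),W,p,150)
E
```

```text
clock: 3.67
tool_pos: [0.5056, 0.1178, 0.2034]
eef_rot: [0.999, -0.054, -0.0, 0.0]
contact_force: [0.9, 0.4, 0.4]
opening: 0.004
finger_force: 0.0
clock: 4.08
tool_pos: [0.5542, 0.1098, 0.1313]
eef_rot: [0.998, -0.056, -0.002, 0.001]
contact_force: [0.6, 0.8, 0.7]
opening: -0.001
finger_force: 0.0
tcp [554.2 109.8 131.3] yawY -96.4 spin -0.24 then t(cm) [ 0.03 -0.17 -0.07] q [-0.22  0.76 -0.1   1.84  0.14  0.55 -2.09] t 4.1
board [-65.3 151.3 131.3] F [0.6 0.8 0.7] op -0.0 ff 0.0
[279 178] 4818 [601.7 107.1] [40.8 23.3] 0.3 z [106. 150. 156.] rgb [60. 58. 58.]
[282 283] 3231 [562.5 107.7] [25.5 24.7] 31.7 z [134. 152. 168.] rgb [43. 40. 38.]
```

View pics/w4.png

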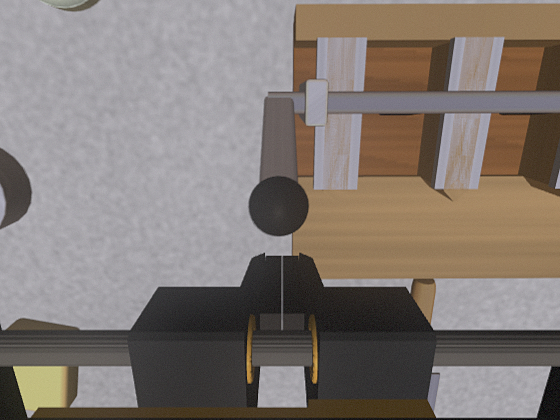

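The shut fingers (282,270) stand directly behind the knob (279,207), well centred. Push it over.

```bash
python3 -m creep '[{"grip":-1,"tx":1,"ty":0,"tz":0,"spin":0},{"grip":-1,"tx":1,"ty":0,"tz":0,"spin":0},{"grip":-1,"tx":1,"ty":0,"tz":0,"spin":0},{"grip":-1,"tx":1,"ty":0,"tz":0,"spin":0}]' && python3 -m creep '[{"grip":-1,"tx":1,"ty":0,"tz":0,"spin":0},{"grip":-1,"tx":1,"ty":0,"tz":0,"spin":0},{"grip":-1,"tx":1,"ty":0,"tz":0,"spin":0},{"grip":-1,"tx":1,"ty":0,"tz":0,"spin":0},{"grip":-1,"tx":0.7,"ty":0,"tz":0,"spin":0},{"grip":-1,"tx":0,"ty":0,"tz":0,"spin":0}]'; python3 - <<'E'
from h import *
where()
p,d,W,c=cloud('wrist','w5')
p,d,W,c=cloud('side','s5')
blobs((W[...,2]>.1)&(W[...,2]<.155)&(W[...,0]>.5),W,p,15)
E
```

```text
clock: 4.47
tool_pos: [0.5934, 0.108, 0.1349]
eef_rot: [0.999, -0.054, -0.001, 0.0]
contact_force: [-2.2, 1.1, 2.2]
opening: 0.006
finger_force: 1.5
clock: 4.97
tool_pos: [0.6418, 0.1027, 0.1341]
eef_rot: [0.998, -0.055, 0.001, -0.0]
contact_force: [-0.8, -0.0, 0.9]
opening: 0.008
finger_force: 0.6
board [ 22.5 153.7 134.1] F [-0.8 -0.   0.9] op 0.01 ff 0.6
[140  53] 2771 [ 1742.4 -1771. ] [2105.5  883.1] 62.3 z [103. 127. 152.] rgb [22. 43. 31.]
[296  70] 179 [  623.7 -1106.5] [92.2 24.4] 11.4 z [103. 125. 152.] rgb [75. 51. 27.]
[316  71] 118 [  525.  -1122.7] [49.7 21.4] -3.2 z [103. 127. 152.] rgb [59.  32.5 16. ]
[247 229] 67 [645.9 107.4] [26.3 14.2] 25.5 z [102. 113. 129.] rgb [87. 79. 74.]
[105 352] 611 [812.8 485.8] [91.5 41.5] -9.8 z [144. 150. 153.] rgb [47. 78. 60.]
[ 68 390] 2962 [844.1 552.4] [193.5  67.5] 20.2 z [103. 129. 152.] rgb [21. 37. 28.]
[143 407] 78 [722.4 575.4] [46.9  3.9] -62.9 z [107. 137. 152.] rgb [13.  22.5 17. ]
```

View pics/w5.png

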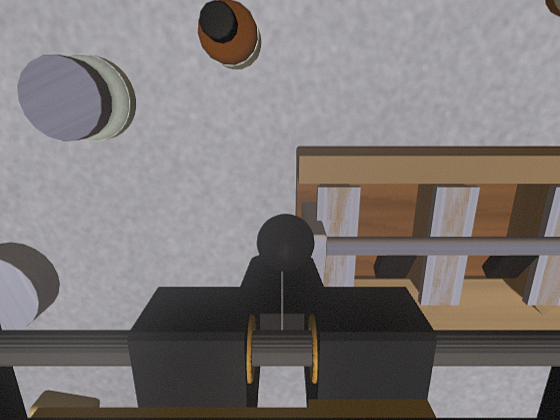

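The knob (285,242) is ahead of the fingers and past the shaft. I'll push the last centimetre up to the stop.

```bash
python3 -m creep '[{"grip":-1,"tx":0.4,"ty":0,"tz":0,"spin":0},{"grip":-1,"tx":0.4,"ty":0,"tz":0,"spin":0},{"grip":-1,"tx":0,"ty":0,"tz":0,"spin":0}]'; python3 -m creep '[{"grip":-1,"tx":0.3,"ty":0,"tz":0,"spin":0},{"grip":-1,"tx":0,"ty":0,"tz":0,"spin":0}]'; python3 - <<'E'
from h import *
where()
E
```

```text
clock: 5.32
tool_pos: [0.6493, 0.1023, 0.1327]
eef_rot: [0.999, -0.054, -0.0, 0.0]
contact_force: [-2.6, 0.8, -0.7]
opening: 0.01
finger_force: 1.0
clock: 5.48
tool_pos: [0.6524, 0.1021, 0.1326]
eef_rot: [0.999, -0.054, 0.0, -0.0]
contact_force: [-3.1, 0.1, 0.1]
opening: 0.006
finger_force: 0.9
board [ 33.1 154.2 132.6] F [-3.1  0.1  0.1] op 0.01 ff 0.9
```

```bash
python3 -m creep '[{"grip":-1,"tx":0.2,"ty":0,"tz":0,"spin":0},{"grip":-1,"tx":0,"ty":0,"tz":0,"spin":0}]'; python3 -m creep '[{"grip":-1,"tx":0.2,"ty":0,"tz":0,"spin":0},{"grip":-1,"tx":0,"ty":0,"tz":0,"spin":0}]'; python3 - <<'E'
from h import *
where()
E
```

```text
clock: 5.65
tool_pos: [0.6539, 0.1019, 0.1325]
eef_rot: [0.999, -0.054, -0.0, 0.0]
contact_force: [-3.2, 0.9, 0.7]
opening: 0.005
finger_force: 1.4
clock: 5.82
tool_pos: [0.6543, 0.1019, 0.1323]
eef_rot: [0.999, -0.054, -0.002, 0.0]
contact_force: [-7.1, 0.4, 2.7]
opening: 0.004
finger_force: 3.3
board [ 35.  154.3 132.3] F [-7.1  0.4  2.7] op 0.0 ff 3.3
```

Stop reached. I'll back off and go to bar B.

```bash
python3 -m creep '[{"grip":-1,"tx":-2,"ty":0,"tz":0,"spin":0},{"grip":-1,"tx":-3,"ty":0,"tz":-1,"spin":0},{"grip":-1,"tx":-3,"ty":0,"tz":-2,"spin":0},{"grip":1,"tx":-3,"ty":0,"tz":-3,"spin":0},{"grip":1,"tx":-3,"ty":0,"tz":-3,"spin":0},{"grip":1,"tx":0,"ty":0,"tz":0,"spin":0}]'; python3 - <<'E'
from h import *
where()
go(.40,.35,.20,71.5)
E
```

```text
clock: 6.32
tool_pos: [0.5165, 0.1185, 0.2266]
eef_rot: [0.999, -0.053, 0.003, -0.001]
contact_force: [-0.5, -0.4, 0.3]
opening: 0.209
finger_force: 0.0
board [-103.7  155.9  226.6] F [-0.5 -0.4  0.3] op 0.21 ff 0.0
tcp [516.5 118.5 226.6] yawY -96.0 spin 12.45 then t(cm) [-18.41 -18.25   2.65] q [-0.23  0.58 -0.13  1.87  0.11  0.69 -2.1 ] t 6.3
```

```bash
S='{"x":0}'; python3 -m creep '[{"grip":1,"tx":0,"ty":0,"tz":0,"spin":-7},{"grip":1,"tx":0,"ty":0,"tz":0,"spin":-7},{"grip":1,"tx":0,"ty":0,"tz":0,"spin":-7},{"grip":1,"tx":0,"ty":0,"tz":0,"spin":-7},{"grip":1,"tx":0,"ty":0,"tz":0,"spin":-7},{"grip":1,"tx":0,"ty":0,"tz":0,"spin":-7},{"grip":1,"tx":0,"ty":0,"tz":0,"spin":-7},{"grip":1,"tx":0,"ty":0,"tz":0,"spin":-7}]' && python3 -m creep '[{"grip":1,"tx":0,"ty":0,"tz":0,"spin":-7},{"grip":1,"tx":0,"ty":0,"tz":0,"spin":-7},{"grip":1,"tx":0,"ty":0,"tz":0,"spin":-7},{"grip":1,"tx":0,"ty":0,"tz":0,"spin":-7},{"grip":1,"tx":0,"ty":0,"tz":0,"spin":-7},{"grip":1,"tx":0,"ty":0,"tz":0,"spin":-7},{"grip":1,"tx":0,"ty":0,"tz":0,"spin":-7},{"grip":1,"tx":0,"ty":0,"tz":0,"spin":-7}]' && python3 -m creep '[{"grip":1,"tx":0,"ty":0,"tz":0,"spin":-7},{"grip":1,"tx":0,"ty":0,"tz":0,"spin":-7},{"grip":1,"tx":0,"ty":0,"tz":0,"spin":-7},{"grip":1,"tx":0,"ty":0,"tz":0,"spin":-7},{"grip":1,"tx":0,"ty":0,"tz":0,"spin":-7},{"grip":1,"tx":0,"ty":0,"tz":0,"spin":-7},{"grip":1,"tx":0,"ty":0,"tz":0,"spin":-7},{"grip":1,"tx":0,"ty":0,"tz":0,"spin":-6.5}]' && python3 -m creep '[{"grip":1,"tx":2.3,"ty":2.3,"tz":0,"spin":0},{"grip":1,"tx":2.3,"ty":2.3,"tz":0,"spin":0},{"grip":1,"tx":2.3,"ty":2.3,"tz":0,"spin":0},{"grip":1,"tx":2.3,"ty":2.3,"tz":0,"spin":0},{"grip":1,"tx":2.3,"ty":2.3,"tz":0,"spin":0},{"grip":1,"tx":2.3,"ty":2.3,"tz":0,"spin":0},{"grip":1,"tx":2.3,"ty":2.3,"tz":0,"spin":0},{"grip":1,"tx":2.3,"ty":2.3,"tz":0,"spin":0}]'; python3 - <<'E'
from h import *
go(.418,.3525,.20,71.5)
p,d,W,c=cloud('wrist','w6')
blobs((W[...,2]>.015)&(W[...,2]<.03),W,p,150)
p,d,W,c=cloud('scene','sc6')
print('scene');blobs((W[...,2]>.022)&(W[...,2]<.034)&(abs(W[...,1])<.45)&(W[...,0]<.75),W,p,80)
E
```

```text
clock: 6.98
tool_pos: [0.5201, 0.1167, 0.2218]
eef_rot: [0.906, 0.423, 0.002, 0.0]
contact_force: [-0.5, 0.8, 0.5]
opening: 0.812
finger_force: 0.0
clock: 7.65
tool_pos: [0.52, 0.1167, 0.2217]
eef_rot: [0.602, 0.799, 0.001, 0.001]
contact_force: [0.1, -0.2, -0.3]
opening: 1.002
finger_force: 0.0
clock: 8.32
tool_pos: [0.5199, 0.1167, 0.2216]
eef_rot: [0.161, 0.987, 0.001, 0.001]
contact_force: [-0.6, 0.3, 0.0]
opening: 1.0
finger_force: 0.0
clock: 8.98
tool_pos: [0.4036, 0.3522, 0.2216]
eef_rot: [0.164, 0.986, 0.001, 0.0]
contact_force: [0.1, 0.2, -0.0]
opening: 1.001
finger_force: 0.0
tcp [403.6 352.2 221.6] yawY 71.1 spin -0.35 then t(cm) [-1.35  0.48  2.16] q [-0.27  0.74 -0.92  1.84  0.72  0.94 -0.28] t 9.0
[514 101] 1970 [411.5 585.3] [195.4   4.1] 0.5 z [16. 23. 29.] rgb [68. 55. 40.]
[284 189] 4506 [417.5 351.1] [84.4 58. ] -18.8 z [23. 25. 26.] rgb [152. 151. 108.]
[106 175] 1018 [343.8 183.2] [35.4 35.2] 56.8 z [18. 21. 22.] rgb [42. 40. 41.]
[329 313] 1553 [573.5 351.9] [71.5 36.4] 74.5 z [18. 29. 30.] rgb [124. 124. 133.]
[134 401] 340 [616.7  82.2] [45.4 14.6] 23.9 z [16.
[... 163 characters left out ...]
88.3 z [23. 28. 33.] rgb [89. 85. 74.]
[282 131] 99 [42.7  2. ] [126.   57.4] -88.6 z [23. 28. 33.] rgb [36. 28. 22.]
[215 184] 168 [ 339.1 -193. ] [89.4 86.4] 2.3 z [23. 29. 33.] rgb [166. 158. 140.]
[390 207] 368 [419.  350.8] [91.7 57.5] -18.6 z [23. 27. 31.] rgb [195. 188. 122.]
[154 211] 366 [ 463.4 -360.2] [87.9 59.4] -21.9 z [23. 27. 31.] rgb [195. 186. 120.]
[158 248] 469 [ 612.2 -314.9] [85.5 65.4] 87.4 z [23. 27. 31.] rgb [199. 105.   0.]
[395 250] 412 [590.9 346.5] [72.7 72.1] -42.2 z [25. 30. 33.] rgb [158. 163. 181.]
[249 264] 299 [665.  -54.1] [284.4   9.6] 83.9 z [23. 29. 34.] rgb [88. 66. 38.]
[107 280] 148 [ 730.7 -424.5] [50.4 38.3] 88.6 z [22. 24. 27.] rgb [115.  77.  42.]
```

View pics/sc6.png

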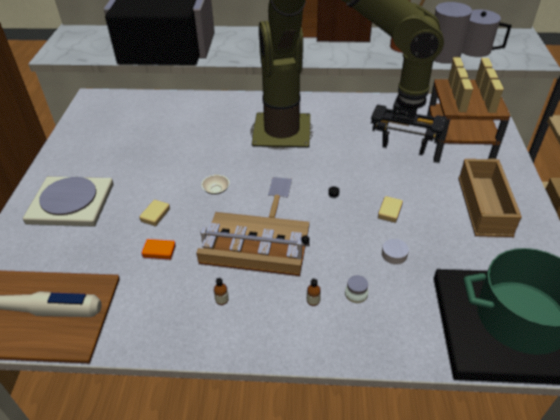

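The scene shows the lever over (knob at (305,240)) and both bars in place. Next: grasp bar B.

```bash
python3 -m creep '[{"grip":1,"tx":-1.35,"ty":0.35,"tz":2,"spin":-0.3},{"grip":1,"tx":0,"ty":0,"tz":3.5,"spin":0},{"grip":1,"tx":0,"ty":0,"tz":3.5,"spin":0},{"grip":1,"tx":0,"ty":0,"tz":3.5,"spin":0},{"grip":1,"tx":0,"ty":0,"tz":3.5,"spin":0},{"grip":1,"tx":0,"ty":0,"tz":2.5,"spin":0},{"grip":1,"tx":0,"ty":0,"tz":1.5,"spin":0},{"grip":1,"tx":0,"ty":0,"tz":0.9,"spin":0}]' && python3 - <<'E'
from h import *
go(.4175,.3512,.007,71.3);where()
E
```

```text
clock: 9.75
tool_pos: [0.4176, 0.3481, 0.0101]
eef_rot: [0.161, 0.987, -0.001, -0.0]
contact_force: [0.3, -0.7, 0.5]
opening: 1.002
finger_force: 0.0
tcp [417.6 348.1  10.1] yawY 71.5 spin 0.17 then t(cm) [0.11 0.29 0.31] q [-0.41  1.04 -0.64  1.93  1.14  0.6  -0.58] t 9.8
board [-226.9  373.5   10.1] F [ 0.3 -0.7  0.5] op 1.0 ff 0.0
```

```bash
python3 -m creep '[{"grip":1,"tx":0.1,"ty":0.2,"tz":0.3,"spin":0},{"grip":-1,"tx":0,"ty":0,"tz":0,"spin":0},{"grip":-1,"tx":0,"ty":0,"tz":0,"spin":0},{"grip":-1,"tx":0,"ty":0,"tz":0,"spin":0},{"grip":-1,"tx":0,"ty":0,"tz":0,"spin":0},{"grip":-1,"tx":0,"ty":0,"tz":0,"spin":0},{"grip":-1,"tx":0,"ty":0,"tz":0,"spin":0}]' 25 && python3 - <<'E'
from h import *
where();go(.4175,.3512,.007,71.3);gob(-95,0,130)
E
```

```text
clock: 10.33
tool_pos: [0.4169, 0.3515, 0.0104]
eef_rot: [0.16, 0.987, 0.0, 0.001]
contact_force: [0.1, 0.6, 4.3]
opening: 0.655
finger_force: 25.0
board [-227.9  376.8   10.4] F [0.1 0.6 4.3] op 0.65 ff 25.0
tcp [416.9 351.5  10.4] yawY 71.6 spin 0.26 then t(cm) [-0.06 -0.01  0.34] q [-0.41  1.04 -0.64  1.92  1.14  0.6  -0.59] t 10.3
tcp [416.9 351.5  10.4] yawY 71.6 spin -12.24 then t(cm) [-13.3  -37.66 -11.97] q [-0.41  1.04 -0.64  1.92  1.14  0.6  -0.59] t 10.3
```

```bash
python3 -m creep '[{"grip":-1,"tx":0,"ty":0,"tz":-1.5,"spin":0},{"grip":-1,"tx":0,"ty":0,"tz":-3,"spin":0},{"grip":-1,"tx":0,"ty":0,"tz":-3.5,"spin":0},{"grip":-1,"tx":0,"ty":0,"tz":-4,"spin":0},{"grip":-1,"tx":0,"ty":0,"tz":0,"spin":-6.1},{"grip":-1,"tx":0,"ty":0,"tz":0,"spin":-6.1}]' && python3 -m creep '[{"grip":-1,"tx":-0.9,"ty":-2.5,"tz":0,"spin":0},{"grip":-1,"tx":-0.9,"ty":-2.5,"tz":0,"spin":0},{"grip":-1,"tx":-0.9,"ty":-2.5,"tz":0,"spin":0},{"grip":-1,"tx":-0.9,"ty":-2.5,"tz":0,"spin":0},{"grip":-1,"tx":-0.9,"ty":-2.5,"tz":0,"spin":0},{"grip":-1,"tx":-0.9,"ty":-2.5,"tz":0,"spin":0},{"grip":-1,"tx":-0.9,"ty":-2.5,"tz":0,"spin":0},{"grip":-1,"tx":-0.9,"ty":-2.5,"tz":0,"spin":0}]' && python3 -m creep '[{"grip":-1,"tx":-0.9,"ty":-2.5,"tz":0,"spin":0},{"grip":-1,"tx":-0.9,"ty":-2.5,"tz":0,"spin":0},{"grip":-1,"tx":-0.9,"ty":-2.5,"tz":0,"spin":0},{"grip":-1,"tx":-0.9,"ty":-2.5,"tz":0,"spin":0},{"grip":-1,"tx":-0.9,"ty":-2.5,"tz":0,"spin":0},{"grip":-1,"tx":-0.9,"ty":-2.5,"tz":0,"spin":0},{"grip":-1,"tx":-0.9,"ty":-2.3,"tz":0,"spin":0},{"grip":-1,"tx":0,"ty":0,"tz":0,"spin":0}]' && python3 - <<'E'
from h import *
where();gob(-95,0,70)
E
```

```text
clock: 10.83
tool_pos: [0.4174, 0.3523, 0.1323]
eef_rot: [0.052, 0.999, 0.002, 0.002]
contact_force: [-0.7, -0.6, -1.1]
opening: 0.653
finger_force: 25.0
clock: 11.5
tool_pos: [0.4663, 0.1431, 0.1297]
eef_rot: [0.054, 0.999, -0.0, 0.0]
contact_force: [0.0, 0.5, -1.3]
opening: 0.655
finger_force: 2.5
clock: 12.17
tool_pos: [0.5105, -0.0411, 0.1287]
eef_rot: [0.059, 0.998, -0.003, -0.0]
contact_force: [-0.2, -0.6, -0.3]
opening: 0.655
finger_force: 25.0
board [-92.5  -3.4 128.7] F [-0.2 -0.6 -0.3] op 0.66 ff 25.0
tcp [510.5 -41.1 128.7] yawY 83.3 spin -0.53 then t(cm) [0.25 0.37 5.87] q [ 0.49  0.86 -0.88  1.98  0.97  0.79  0.49] t 12.2
```

The grip slackened mid-way (2.5 N), so I'll check the bar in the hand.

```bash
python3 - <<'E'
from h import *
where()
p,d,W,c=cloud('wrist','w7')
hsv=cv2.cvtColor(p,cv2.COLOR_RGB2HSV)
m=(hsv[...,0]>22)&(hsv[...,0]<35)&(hsv[...,1]>50)&(W[...,2]>.08)
blobs(m,W,p,150)
p,d,W,c=cloud('side','s7')
hsv=cv2.cvtColor(p,cv2.COLOR_RGB2HSV)
m=(hsv[...,0]>20)&(hsv[...,0]<35)&(hsv[...,1]>50)&(W[...,2]>.08)&(W[...,0]<.7)&(abs(W[...,1])<.3)
print('side');blobs(m,W,p,50)
E
```

```text
board [-92.5  -3.4 128.7] F [-0.2 -0.6 -0.3] op 0.66 ff 25.0
[282 267] 16209 [501.  -39.5] [61.1 53. ] -7.1 z [142. 143. 145.] rgb [173. 170. 115.]
[366 290] 1105 [511.1  -9.1] [23.1 10.8] -39.9 z [132. 149. 168.] rgb [49. 47. 34.]
[204 289] 742 [505.3 -70.3] [21.3 10.4] 14.1 z [132. 148. 169.] rgb [49. 47. 34.]
side
[325  69] 5084 [483.5 -72.1] [183.7  88.5] 55.3 z [344. 494. 585.] rgb [44. 42. 24.]
[446  25] 1966 [ 232.4 -110.5] [152.4  64. ] -6.8 z [528. 571. 599.] rgb [32. 31. 18.]
[505 128] 9964 [ 77.3 -24.3] [287.4 127.1] -21.8 z [168. 403. 520.] rgb [27. 26. 15.]
[314 193] 110 [490.1  -2.3] [112.7  30.6] 79.9 z [141. 143. 202.] rgb [182. 163. 104.]
[295 193] 53 [536.1  12.7] [76.2 27.8] -83.1 z [141. 144. 197.] rgb [155. 134.  86.]
```

View pics/w7.png

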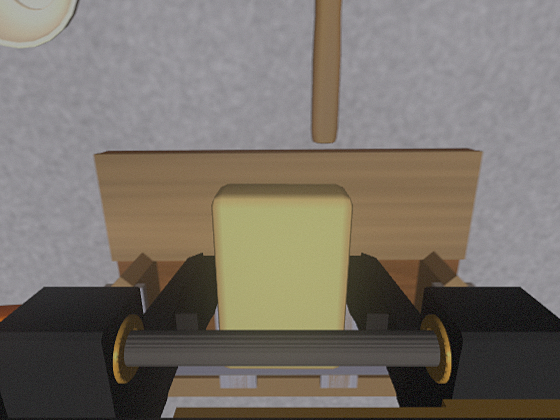

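The bar is still held straight (px (282,265)), with its rear edge over the deck. I'll lower it close to the deck and check alignment.

```bash
python3 -m creep '[{"grip":-1,"tx":0.45,"ty":0.35,"tz":0,"spin":-0.7},{"grip":-1,"tx":0,"ty":0,"tz":2,"spin":0},{"grip":-1,"tx":0,"ty":0,"tz":2.5,"spin":0},{"grip":-1,"tx":0,"ty":0,"tz":2.5,"spin":0},{"grip":-1,"tx":0,"ty":0,"tz":1.5,"spin":0},{"grip":-1,"tx":0,"ty":0,"tz":0,"spin":0},{"grip":-1,"tx":0,"ty":0,"tz":0,"spin":0}]' && python3 - <<'E'
from h import *
where(); gob(-97,0,32)
p,d,W,c=cloud('wrist','w8')
hsv=cv2.cvtColor(p,cv2.COLOR_RGB2HSV)
def tob(X):
    a=np.radians(BY); v=(X[...,:2]-B)*1000
    return np.stack([v[...,0]*np.cos(a)+v[...,1]*np.sin(a),-v[...,0]*np.sin(a)+v[...,1]*np.cos(a),X[...,2]*1000],-1)
b=tob(W)
bar=(b[...,2]>50)&(b[...,2]<60)&(hsv[...,0]>22)&(hsv[...,0]<35)&(hsv[...,1]>50)&(abs(b[...,1])<45)
X=b[bar]; print('bar x',np.percentile(X[:,0],[.5,99.5]),'z',np.median(X[:,2]))
for lo,hi in((-125,-118),(-110,-104)):
    s=X[(X[:,0]>lo)&(X[:,0]<hi)]; print(lo,np.percentile(s[:,1],[1,99]).round(1),len(s))
deck=(b[...,2]>15)&(b[...,2]<24)&(b[...,0]>-140)&(b[...,0]<-50)
X=b[deck]
for lo,hi in((-128,-120),(-110,-100),(-80,-70)):
    s=X[(X[:,0]>lo)&(X[:,0]<hi)]; print('deck',lo,np.percentile(s[:,1],[.5,99.5]).round(1),len(s))
s=X[abs(X[:,1])>60]; print('deck front',np.percentile(s[:,0],[.5]),[round(float(np.percentile(X[abs(X[:,1]-y)<15,0],.5)),1) for y in(-110,110)])
E
```

```text
clock: 12.85
tool_pos: [0.5054, -0.0284, 0.0447]
eef_rot: [0.047, 0.999, 0.0, -0.001]
contact_force: [1.2, 0.7, 0.6]
opening: 0.655
finger_force: 25.0
board [-98.9   8.6  44.7] F [1.2 0.7 0.6] op 0.65 ff 25.0
tcp [505.4 -28.4  44.7] yawY 84.7 spin 0.86 then t(cm) [-0.2  -0.86  1.27] q [ 0.4   0.98 -0.75  2.03  1.19  0.66  0.3 ] t 12.8
bar x [-138.32490256  -58.6269203 ] z 59.25651250989788
-125 [-17.   34.3] 1686
-110 [-30.8  43.7] 1636
deck -128 [-135.3  141.9] 5909
deck -110 [-139.8  141.5] 6816
deck -80 [-143.1  140. ] 2242
deck front [-131.66580545] [-131.8, -131.3]
```

View pics/w8.png

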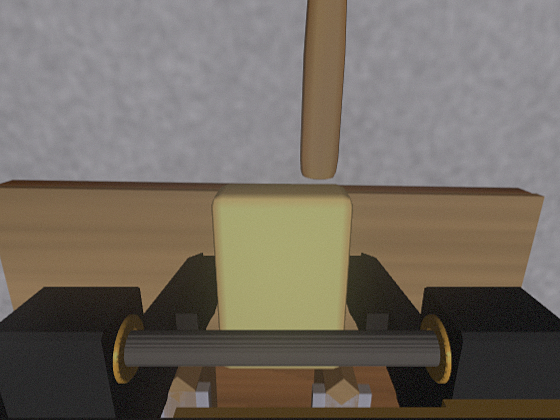

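Bar is about 8 mm left of lane centre; correcting.

```bash
python3 -m creep '[{"grip":-1,"tx":-0.1,"ty":-0.43,"tz":0,"spin":0.45},{"grip":-1,"tx":-0.1,"ty":-0.43,"tz":0,"spin":0.45},{"grip":-1,"tx":0,"ty":0,"tz":0,"spin":0},{"grip":-1,"tx":0,"ty":0,"tz":0,"spin":0},{"grip":-1,"tx":0,"ty":0,"tz":0,"spin":0}]' && cat >> h.py <<'E'
def tob(X):
    a=np.radians(BY); v=(X[...,:2]-B)*1000
    return np.stack([v[...,0]*np.cos(a)+v[...,1]*np.sin(a),-v[...,0]*np.sin(a)+v[...,1]*np.cos(a),X[...,2]*1000],-1)
def bars(n,zlo,zhi,save=None):
    """bar tops in board frame"""
    global BY
    p,d,W,c=cloud(n,save); hsv=cv2.cvtColor(p,cv2.COLOR_RGB2HSV); b=tob(W)
    m=(b[...,2]>zlo)&(b[...,2]<zhi)&(hsv[...,0]>22)&(hsv[...,0]<35)&(hsv[...,1]>50)&(hsv[...,2]>130)
    k,l,s,_=cv2.connectedComponentsWithStats(m.astype(np.uint8))
    for i in range(1,k):
        if s[i,4]>40:
            X=b[l==i]; print(n,'bar(board)',s[i,4],*rect(X[:,:2]/1000),'x',np.percentile(X[:,0],[1,99]).round(1),'y',np.percentile(X[:,1],[1,50,99]).round(1),'z',np.median(X[:,2]).round(1))
    return p,b
E
python3 - <<'E'
from h import *
where(); gob(-97,0,32)
bars('wrist',48,66)
E
```

```text
clock: 13.32
tool_pos: [0.5074, -0.0393, 0.045]
eef_rot: [0.056, 0.998, 0.0, 0.0]
contact_force: [-0.0, -0.3, -0.8]
opening: 0.652
finger_force: 25.0
board [-95.7  -1.9  45. ] F [-0.  -0.3 -0.8] op 0.65 ff 25.0
tcp [507.4 -39.3  45. ] yawY 83.5 spin -0.26 then t(cm) [0.13 0.19 1.3 ] q [ 0.42  0.98 -0.75  2.03  1.19  0.66  0.31] t 13.3
wrist bar(board) 15994 [-105.3   -1.4] [60.9 53.5] -0.2 x [-134.8  -76.3] y [-27.   -1.4  24.1] z 59.7
```

```bash
python3 -m creep '[{"grip":-1,"tx":0.1,"ty":0.1,"tz":0.4,"spin":0},{"grip":-1,"tx":0,"ty":0,"tz":0.4,"spin":0},{"grip":-1,"tx":0,"ty":0,"tz":0.3,"spin":0},{"grip":-1,"tx":0,"ty":0,"tz":0.2,"spin":0},{"grip":-1,"tx":0,"ty":0,"tz":0,"spin":0},{"grip":-1,"tx":0,"ty":0,"tz":0,"spin":0}]' && python3 - <<'E'
from h import *
where(); gob(-97,0,32)
bars('wrist',35,66)
E
```

```text
clock: 13.87
tool_pos: [0.5062, -0.0379, 0.0314]
eef_rot: [0.056, 0.998, -0.0, -0.0]
contact_force: [-0.0, 0.5, -0.4]
opening: 0.658
finger_force: 25.0
board [-97.1  -0.7  31.4] F [-0.   0.5 -0.4] op 0.66 ff 25.0
tcp [506.2 -37.9  31.4] yawY 83.6 spin -0.22 then t(cm) [-0.01  0.07 -0.06] q [ 0.41  1.   -0.73  2.03  1.23  0.64  0.27] t 13.9
wrist bar(board) 15982 [-106.7   -0.4] [60.9 53.4] -0.6 x [-136.1  -77.7] y [-25.8  -0.2  25.4] z 46.1
```

```bash
python3 -m creep '[{"grip":0.8,"tx":0,"ty":0,"tz":0,"spin":0},{"grip":0.8,"tx":0,"ty":0,"tz":0,"spin":0},{"grip":0.8,"tx":0,"ty":0,"tz":0,"spin":0},{"grip":0.8,"tx":0,"ty":0,"tz":0,"spin":0},{"grip":0.8,"tx":0,"ty":0,"tz":-1,"spin":0},{"grip":0.8,"tx":0,"ty":0,"tz":-2,"spin":0},{"grip":0.8,"tx":0,"ty":0,"tz":-2,"spin":0},{"grip":0,"tx":2,"ty":0,"tz":-1,"spin":0}]' && python3 -m creep '[{"grip":-1,"tx":2,"ty":0,"tz":0,"spin":0},{"grip":-1,"tx":2,"ty":0,"tz":0,"spin":0},{"grip":-1,"tx":1,"ty":0,"tz":0,"spin":0},{"grip":-1,"tx":0,"ty":0,"tz":0,"spin":0},{"grip":-1,"tx":0,"ty":0,"tz":0,"spin":0},{"grip":-1,"tx":0,"ty":0,"tz":0,"spin":0},{"grip":-1,"tx":0,"ty":0,"tz":0,"spin":0},{"grip":-1,"tx":0,"ty":0,"tz":0,"spin":0}]' && python3 - <<'E'
from h import *
where(); gob(-160,0,30)
bars('scene',20,66); bars('side',20,66)
E
```

```text
clock: 14.58
tool_pos: [0.4907, -0.0351, 0.0936]
eef_rot: [0.057, 0.998, 0.001, 0.003]
contact_force: [0.6, 1.0, -1.2]
opening: 0.852
finger_force: 0.0
clock: 15.25
tool_pos: [0.4377, -0.0301, 0.0916]
eef_rot: [0.056, 0.998, 0.0, 0.0]
contact_force: [0.5, 0.2, -0.0]
opening: 0.242
finger_force: 0.0
board [-166.    -0.3   91.6] F [ 0.5  0.2 -0. ] op 0.24 ff 0.0
tcp [437.7 -30.1  91.6] yawY 83.5 spin -0.27 then t(cm) [-0.6   0.03  6.16] q [ 0.43  0.85 -0.77  2.22  1.21  0.59  0.17] t 15.2
scene bar(board) 330 [-106.1 -326.1] [85.3 57.7] -12.4 x [-148.9  -65.4] y [-356.  -325.8 -296.4] z 27.6
scene bar(board) 377 [-96.3  -1.1] [87.  56.6] -0.9 x [-137.3  -54.8] y [-28.   -0.6  26.3] z 46.8
side bar(board) 115 [ 1376.  -2294.3] [232.7  77.2] 6.6 x [1273.1 1488.6] y [-2332.4 -2305.7 -2261.7] z 44.7
side bar(board) 73 [  955.8 -2348.8] [121.7  56.8] 14.8 x [ 893.6 1017.5] y [-2379.2 -2351.7 -2324. ] z 43.0
side bar(board) 80 [ -86.2 -328.6] [58.9 42.5] -83.1 x [-109.4  -66.2] y [-356.9 -328.1 -303.2] z 23.7
side bar(board) 296 [-95.   1.] [79.1 53.7] -2.2 x [-133.5  -57.4] y [-24.8   1.3  25.6] z 44.3
```

```bash
python3 -m creep '[{"grip":-1,"tx":0,"ty":0,"tz":2,"spin":-0.2},{"grip":-1,"tx":0,"ty":0,"tz":2,"spin":0},{"grip":-1,"tx":0,"ty":0,"tz":1.5,"spin":0},{"grip":-1,"tx":0,"ty":0,"tz":0.6,"spin":0},{"grip":-1,"tx":0,"ty":0,"tz":0,"spin":0},{"grip":-1,"tx":0,"ty":0,"tz":0,"spin":0}]' && python3 -c "
from h import *
where()" && python3 -m creep '[{"grip":-1,"tx":-0.8,"ty":0,"tz":0,"spin":0},{"grip":-1,"tx":-0.8,"ty":0,"tz":0,"spin":0},{"grip":-1,"tx":-0.8,"ty":0,"tz":0,"spin":0},{"grip":-1,"tx":-0.8,"ty":0,"tz":0,"spin":0},{"grip":-1,"tx":-0.8,"ty":0,"tz":0,"spin":0},{"grip":-1,"tx":-0.8,"ty":0,"tz":0,"spin":0},{"grip":-1,"tx":0,"ty":0,"tz":0,"spin":0}]' && python3 - <<'E'
from h import *
where(); gob(-60,0,30)
bars('wrist',35,66,'w9')
E
```

```text
clock: 15.85
tool_pos: [0.4368, -0.0299, 0.0304]
eef_rot: [0.054, 0.999, 0.0, -0.0]
contact_force: [0.2, -0.6, 0.5]
opening: 0.004
finger_force: 0.0
board [-167.    -0.3   30.4] F [ 0.2 -0.6  0.5] op 0.0 ff 0.0
clock: 16.43
tool_pos: [0.4866, -0.0354, 0.0315]
eef_rot: [0.055, 0.998, 0.0, 0.002]
contact_force: [-0.0, 0.5, -0.2]
opening: 0.005
finger_force: 0.0
board [-116.9   -0.3   31.5] F [-0.   0.5 -0.2] op 0.0 ff 0.0
tcp [486.6 -35.4  31.5] yawY 83.7 spin -0.11 then t(cm) [-5.69  0.03  0.17] q [ 0.39  0.98 -0.69  2.09  1.29  0.59  0.19] t 16.4
wrist bar(board) 1881 [-63.1   0.1] [26.5 23.9] -1.4 x [-75.2 -50.9] y [-11.3   0.1  11.1] z 45.2
```

```bash
python3 -m creep '[{"grip":-1,"tx":-0.7,"ty":0,"tz":0,"spin":0},{"grip":-1,"tx":-0.7,"ty":0,"tz":0,"spin":0},{"grip":-1,"tx":-0.7,"ty":0,"tz":0,"spin":0},{"grip":-1,"tx":-0.7,"ty":0,"tz":0,"spin":0},{"grip":-1,"tx":-0.7,"ty":0,"tz":0,"spin":0},{"grip":-1,"tx":-0.7,"ty":0,"tz":0,"spin":0},{"grip":-1,"tx":-0.7,"ty":0,"tz":0,"spin":0},{"grip":-1,"tx":0,"ty":0,"tz":0,"spin":0}]' && python3 -c "
from h import *
where()" && python3 -m creep '[{"grip":-1,"tx":-0.4,"ty":0,"tz":0,"spin":0},{"grip":-1,"tx":-0.4,"ty":0,"tz":0,"spin":0},{"grip":-1,"tx":0,"ty":0,"tz":0,"spin":0}]' && python3 - <<'E'
from h import *
where(); gob(-52,0,30)
bars('wrist',25,66,'w10'); bars('scene',20,66)
E
```

```text
clock: 17.15
tool_pos: [0.5347, -0.0407, 0.0309]
eef_rot: [0.055, 0.998, 0.0, 0.001]
contact_force: [1.7, -0.2, 0.2]
opening: 0.005
finger_force: 0.0
board [-68.5  -0.4  30.9] F [ 1.7 -0.2  0.2] op 0.01 ff 0.0
clock: 17.4
tool_pos: [0.5418, -0.0416, 0.0307]
eef_rot: [0.054, 0.999, 0.0, 0.0]
contact_force: [-0.5, -0.6, 0.5]
opening: 0.005
finger_force: 0.0
board [-61.3  -0.5  30.7] F [-0.5 -0.6  0.5] op 0.01 ff 0.0
tcp [541.8 -41.6  30.7] yawY 83.8 spin -0.05 then t(cm) [-0.93  0.05  0.07] q [ 0.41  1.03 -0.74  1.93  1.14  0.68  0.4 ] t 17.4
wrist bar(board) 1218 [-10.4  -0.2] [23.  18.7] 89.6 x [-18.9  -1.4] y [-11.1  -0.2  10.7] z 42.6
scene bar(board) 330 [-106.9 -325.4] [85.  58.8] -14.4 x [-148.8  -65. ] y [-358.2 -325.9 -295.4] z 27.0
scene bar(board) 225 [17.7 -4.2] [63.1 51.7] 8.2 x [-11.8  34.3] y [-28.3  -4.5  19. ] z 42.3
```

```bash
python3 -m creep '[{"grip":-1,"tx":-0.35,"ty":0,"tz":0,"spin":0},{"grip":-1,"tx":-0.35,"ty":0,"tz":0,"spin":0},{"grip":-1,"tx":0,"ty":0,"tz":0,"spin":0}]' && python3 -m creep '[{"grip":-1,"tx":-0.25,"ty":0,"tz":0,"spin":0},{"grip":-1,"tx":0,"ty":0,"tz":0,"spin":0}]' && python3 - <<'E'
from h import *
where()
bars('wrist',25,66,'w11'); bars('scene',25,66); bars('side',25,66)
E
```

```text
clock: 17.75
tool_pos: [0.549, -0.0423, 0.0307]
eef_rot: [0.055, 0.999, 0.0, 0.0]
contact_force: [0.0, 0.4, -0.4]
opening: 0.006
finger_force: 0.0
clock: 17.92
tool_pos: [0.551, -0.0426, 0.0307]
eef_rot: [0.054, 0.999, 0.0, 0.0]
contact_force: [0.5, 0.0, -1.3]
opening: -0.001
finger_force: 0.0
board [-52.   -0.5  30.7] F [ 0.5  0.  -1.3] op -0.0 ff 0.0
wrist bar(board) 439 [-3.1 -0.3] [21.1  7.6] 90.0 x [-6.1  0.4] y [-10.7   0.   10.3] z 39.2
scene bar(board) 269 [-105.1 -327. ] [84.2 54.4] -11.4 x [-146.2  -62.8] y [-355.6 -325.7 -296. ] z 27.7
scene bar(board) 235 [14.9 -5.6] [64.8 52.9] 8.4 x [-16.4  40.1] y [-29.7  -3.9  19.9] z 41.2
side bar(board) 131 [ 1366.7 -2308. ] [256.3  69.6] 5.6 x [1243.2 1486.4] y [-2331.4 -2302.4 -2270.7] z 46.0
side bar(board) 99 [ 1000.9 -2347.1] [219.7  69.6] 4.2 x [ 892.3 1106.1] y [-2382.8 -2344.6 -2317.5] z 44.1
side bar(board) 42 [  313.9 -2424.6] [76.2 64.2] 31.6 x [281.2 354.3] y [-2462.6 -2416.8 -2398.5] z 44.5
side bar(board) 117 [-1359.9 -2605.6] [202.   64.6] 3.5 x [-1457.2 -1261.4] y [-2642.7 -2602.5 -2577.4] z 46.0
```

View pics/w11.png

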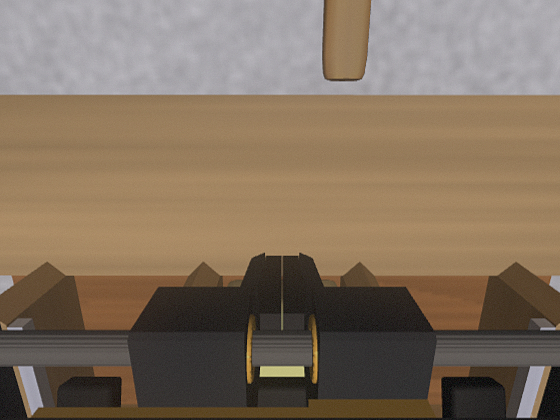

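The bar dropped in (top at 39–40 mm; the step at row 275 is clear behind it). Next, bar A.

```bash
python3 -m creep '[{"grip":-1,"tx":2,"ty":0,"tz":0,"spin":0},{"grip":-1,"tx":3,"ty":0,"tz":-1,"spin":0},{"grip":1,"tx":2,"ty":0,"tz":-3,"spin":0},{"grip":1,"tx":0,"ty":0,"tz":-4,"spin":0},{"grip":1,"tx":0,"ty":0,"tz":-4,"spin":0},{"grip":1,"tx":0,"ty":0,"tz":-4,"spin":0},{"grip":1,"tx":0,"ty":0,"tz":-2,"spin":0},{"grip":1,"tx":0,"ty":0,"tz":0,"spin":0}]' && python3 - <<'E'
from h import *
where(); bars('scene',25,66); go(.4616,-.3605,.2,70.9)
E
```

```text
clock: 18.73
tool_pos: [0.4834, -0.034, 0.2149]
eef_rot: [0.054, 0.999, 0.0, 0.004]
contact_force: [0.2, 0.2, -0.4]
opening: 0.436
finger_force: 0.0
board [-120.2    0.7  214.9] F [ 0.2  0.2 -0.4] op 0.44 ff 0.0
scene bar(board) 268 [-105.9 -326. ] [83.6 55.9] -13.3 x [-146.5  -63.8] y [-355.9 -325.6 -296.9] z 28.0
scene bar(board) 234 [17.2 -3.4] [66.5 49.3] 9.1 x [-14.6  44.7] y [-27.4  -4.2  18.5] z 41.2
tcp [482.2 -34.8 212.6] yawY 83.7 spin 12.85 then t(cm) [ -8.7  -31.46   1.26] q [ 0.56  0.7  -0.97  1.99  0.78  0.86  0.61] t 18.8
```

```bash
python3 -m creep '[{"grip":1,"tx":0,"ty":0,"tz":0,"spin":6.4},{"grip":1,"tx":0,"ty":0,"tz":0,"spin":6.4},{"grip":1,"tx":-0.7,"ty":-2.6,"tz":0,"spin":0},{"grip":1,"tx":-0.7,"ty":-2.6,"tz":0,"spin":0},{"grip":1,"tx":-0.7,"ty":-2.6,"tz":0,"spin":0},{"grip":1,"tx":-0.7,"ty":-2.6,"tz":0,"spin":0},{"grip":1,"tx":-0.7,"ty":-2.6,"tz":0,"spin":0},{"grip":1,"tx":-0.7,"ty":-2.6,"tz":0,"spin":0}]' && python3 -m creep '[{"grip":1,"tx":-0.7,"ty":-2.6,"tz":0,"spin":0},{"grip":1,"tx":-0.7,"ty":-2.6,"tz":0,"spin":0},{"grip":1,"tx":-0.7,"ty":-2.6,"tz":0,"spin":0},{"grip":1,"tx":-0.8,"ty":-2.6,"tz":0,"spin":0},{"grip":1,"tx":-0.8,"ty":-2.6,"tz":0,"spin":0},{"grip":1,"tx":-0.8,"ty":-2.6,"tz":0,"spin":0},{"grip":1,"tx":0,"ty":0,"tz":0,"spin":0},{"grip":1,"tx":0,"ty":0,"tz":0,"spin":0}]' && python3 - <<'E'
from h import *
go(.4616,-.3605,.01,70.9)
p,d,W,c=cloud('wrist','w12')
blobs((W[...,2]>.018)&(W[...,2]<.03),W,p,300)
E
```

```text
clock: 19.45
tool_pos: [0.4685, -0.1974, 0.2089]
eef_rot: [0.165, 0.986, -0.0, -0.002]
contact_force: [0.5, -0.2, -0.0]
opening: 1.0
finger_force: 0.0
clock: 20.12
tool_pos: [0.46, -0.3595, 0.2084]
eef_rot: [0.167, 0.986, 0.0, -0.002]
contact_force: [0.5, 0.5, 0.3]
opening: 1.0
finger_force: 0.0
tcp [ 460.  -359.5  208.4] yawY 70.8 spin -0.13 then t(cm) [-0.25 -0.04 19.83] q [ 1.08  0.82 -0.93  1.7   0.76  1.02  1.12] t 20.1
[424  20] 1176 [ 365.3 -201.5] [82.5 31.8] 70.6 z [19. 27. 30.] rgb [149. 139. 124.]
[512 177] 8346 [ 537.4 -142. ] [154.   86.9] -5.8 z [18. 19. 21.] rgb [119.  98.  72.]
[ 72 204] 8721 [ 420.  -565.9] [200.3  76.9] -1.1 z [22. 29. 30.] rgb [151. 152. 138.]
[281 182] 4950 [ 461.7 -360.8] [84.5 58. ] -19.6 z [23. 25. 26.] rgb [152. 151. 108.]
[353 296] 2499 [ 608.6 -328.2] [61.3 57.6] 86.9 z [21. 25. 26.] rgb [152.  89.  36.]
[262 401] 1605 [ 715.9 -477.3] [162.8  37.2] 79.7 z [19. 21. 22.] rgb [95. 67. 45.]
```

```bash
python3 -m creep '[{"grip":1,"tx":-0.2,"ty":-0.1,"tz":2,"spin":0.4},{"grip":1,"tx":0,"ty":0,"tz":3.5,"spin":0},{"grip":1,"tx":0,"ty":0,"tz":3.5,"spin":0},{"grip":1,"tx":0,"ty":0,"tz":3.5,"spin":0},{"grip":1,"tx":0,"ty":0,"tz":2.5,"spin":0},{"grip":1,"tx":0,"ty":0,"tz":1.5,"spin":0},{"grip":1,"tx":0,"ty":0,"tz":0,"spin":0},{"grip":1,"tx":0,"ty":0,"tz":0,"spin":0}]' && python3 - <<'E'
from h import *
go(.4617,-.3608,.010,70.4)
E
```

```text
clock: 20.83
tool_pos: [0.4631, -0.3578, 0.0452]
eef_rot: [0.167, 0.986, 0.001, -0.001]
contact_force: [-0.1, -0.1, 0.4]
opening: 1.002
finger_force: 0.0
tcp [ 463.1 -357.8   45.2] yawY 70.7 spin 0.33 then t(cm) [ 0.03 -0.33  3.51] q [ 0.99  1.03 -0.75  1.79  1.01  0.76  0.91] t 20.8
```

```bash
python3 -m creep '[{"grip":1,"tx":0,"ty":-0.3,"tz":1.2,"spin":0.3},{"grip":1,"tx":0,"ty":0,"tz":1.2,"spin":0},{"grip":1,"tx":0,"ty":0,"tz":1,"spin":0},{"grip":1,"tx":0,"ty":0,"tz":0,"spin":0},{"grip":-1,"tx":0,"ty":0,"tz":0,"spin":0},{"grip":-1,"tx":0,"ty":0,"tz":0,"spin":0},{"grip":-1,"tx":0,"ty":0,"tz":0,"spin":0},{"grip":-1,"tx":0,"ty":0,"tz":0,"spin":0}]' 25 && python3 -m creep '[{"grip":-1,"tx":0,"ty":0,"tz":0,"spin":0},{"grip":-1,"tx":0,"ty":0,"tz":0,"spin":0},{"grip":-1,"tx":0,"ty":0,"tz":0,"spin":0}]' && python3 - <<'E'
from h import *
go(.4617,-.3608,.010,70.4);where();gob(-97,-78,130)
E
```

```text
clock: 21.5
tool_pos: [0.4624, -0.3628, 0.0122]
eef_rot: [0.171, 0.985, -0.0, 0.0]
contact_force: [-0.1, 0.7, 0.5]
opening: 0.72
finger_force: 0.0
clock: 21.75
tool_pos: [0.4624, -0.3627, 0.0121]
eef_rot: [0.171, 0.985, -0.0, 0.0]
contact_force: [-0.6, -0.1, 3.5]
opening: 0.655
finger_force: 25.0
tcp [ 462.4 -362.7   12.1] yawY 70.3 spin -0.13 then t(cm) [0.13 0.15 0.21] q [ 0.98  1.08 -0.71  1.79  1.07  0.72  0.87] t 21.8
board [-105.5 -328.3   12.1] F [-0.6 -0.1  3.5] op 0.65 ff 25.0
tcp [ 462.4 -362.7   12.1] yawY 70.3 spin -13.53 then t(cm) [ -0.86  25.03 -11.79] q [ 0.98  1.08 -0.71  1.79  1.07  0.72  0.87] t 21.8
```

```bash
python3 -m creep '[{"grip":-1,"tx":0,"ty":0,"tz":-1.5,"spin":0},{"grip":-1,"tx":0,"ty":0,"tz":-3,"spin":0},{"grip":-1,"tx":0,"ty":0,"tz":-3,"spin":0},{"grip":-1,"tx":0,"ty":0,"tz":-2.5,"spin":0},{"grip":-1,"tx":0,"ty":0,"tz":0,"spin":-6.75},{"grip":-1,"tx":0,"ty":0,"tz":0,"spin":-6.75},{"grip":-1,"tx":0,"ty":0,"tz":0,"spin":0}]' && python3 -m creep '[{"grip":-1,"tx":0,"ty":3,"tz":0,"spin":0},{"grip":-1,"tx":0,"ty":3.2,"tz":0,"spin":0},{"grip":-1,"tx":0,"ty":3.2,"tz":0,"spin":0},{"grip":-1,"tx":0,"ty":3.2,"tz":0,"spin":0},{"grip":-1,"tx":0,"ty":3.2,"tz":0,"spin":0},{"grip":-1,"tx":0,"ty":3.2,"tz":0,"spin":0},{"grip":-1,"tx":0,"ty":3.2,"tz":0,"spin":0},{"grip":-1,"tx":0,"ty":2.8,"tz":0,"spin":0}]' && python3 -m creep '[{"grip":-1,"tx":0,"ty":0,"tz":0,"spin":0},{"grip":-1,"tx":0,"ty":0,"tz":0,"spin":0}]' && python3 - <<'E'
from h import *
where();gob(-97,-78,32); bars('wrist',60,160); bars('scene',25,66)
E
```

```text
clock: 22.33
tool_pos: [0.4617, -0.3631, 0.1118]
eef_rot: [0.053, 0.999, -0.0, -0.0]
contact_force: [-0.6, -0.1, -1.8]
opening: 0.653
finger_force: 25.0
clock: 23.0
tool_pos: [0.489, -0.1119, 0.1114]
eef_rot: [0.056, 0.998, 0.0, -0.0]
contact_force: [-0.2, 0.4, -0.7]
opening: 0.654
finger_force: 25.0
clock: 23.17
tool_pos: [0.4893, -0.1123, 0.1116]
eef_rot: [0.054, 0.999, 0.0, -0.0]
contact_force: [-0.8, -1.2, -0.6]
opening: 0.655
finger_force: 25.0
board [-105.8  -76.5  111.6] F [-0.8 -1.2 -0.6] op 0.65 ff 25.0
tcp [ 489.3 -112.3  111.6] yawY 83.9 spin 0.05 then t(cm) [-0.89 -0.15  7.96] q [ 0.62  0.87 -0.84  2.02  1.01  0.74  0.59] t 23.2
wrist bar(board) 16548 [-115.7  -76.2] [64.6 53.4] -0.2 x [-146.8  -85.3] y [-101.7  -76.3  -50.6] z 124.7
scene bar(board) 236 [12.9 -4.8] [68.4 54.9] 9.4 x [-16.6  42.3] y [-29.6  -3.5  22. ] z 40.8
```

```bash
python3 -m creep '[{"grip":-1,"tx":-1.1,"ty":-0.2,"tz":0,"spin":0},{"grip":-1,"tx":0,"ty":0,"tz":2,"spin":0},{"grip":-1,"tx":0,"ty":0,"tz":2.5,"spin":0},{"grip":-1,"tx":0,"ty":0,"tz":1.8,"spin":0},{"grip":-1,"tx":0,"ty":0,"tz":0.5,"spin":0},{"grip":-1,"tx":0,"ty":0,"tz":0,"spin":0},{"grip":-1,"tx":0,"ty":0,"tz":0,"spin":0},{"grip":-1,"tx":0,"ty":0,"tz":0,"spin":0}]' && python3 - <<'E'
from h import *
where();gob(-94,-78,32); bars('wrist',40,100)
E
```

```text
clock: 23.93
tool_pos: [0.5005, -0.1178, 0.0446]
eef_rot: [0.055, 0.998, -0.0, 0.001]
contact_force: [-0.1, -0.1, -2.0]
opening: 0.655
finger_force: 25.0
board [-94.1 -80.7  44.6] F [-0.1 -0.1 -2. ] op 0.66 ff 25.0
tcp [ 500.5 -117.8   44.6] yawY 83.7 spin -0.1 then t(cm) [-0.01  0.27  1.26] q [ 0.57  0.98 -0.74  2.01  1.17  0.65  0.48] t 23.9
wrist bar(board) 16551 [-104.1  -80.1] [64.2 53.2] -0.2 x [-135.   -73.5] y [-105.8  -80.1  -54.7] z 57.7
```

```bash
python3 -m creep '[{"grip":-1,"tx":0,"ty":0.17,"tz":0.4,"spin":0},{"grip":-1,"tx":0,"ty":0,"tz":0.4,"spin":0},{"grip":-1,"tx":0,"ty":0,"tz":0.35,"spin":0},{"grip":-1,"tx":0,"ty":0,"tz":0,"spin":0},{"grip":-1,"tx":0,"ty":0,"tz":0,"spin":0},{"grip":-1,"tx":0,"ty":0,"tz":0,"spin":0}]' && python3 - <<'E'
from h import *
where();gob(-94,-78,32); bars('wrist',35,100)
E
```

```text
clock: 24.48
tool_pos: [0.5, -0.1156, 0.032]
eef_rot: [0.054, 0.999, -0.0, -0.0]
contact_force: [0.8, -0.1, -1.4]
opening: 0.657
finger_force: 25.0
board [-94.9 -78.7  32. ] F [ 0.8 -0.1 -1.4] op 0.66 ff 25.0
tcp [ 500.  -115.6   32. ] yawY 83.8 spin -0.02 then t(cm) [-0.09  0.07 -0.  ] q [ 0.56  1.   -0.72  2.02  1.2   0.64  0.45] t 24.5
wrist bar(board) 16559 [-104.9  -78.3] [64.  53.4] 0.2 x [-135.8  -74.4] y [-103.8  -78.1  -52.7] z 45.3
wrist bar(board) 134 [-56.  -32.3] [58.8  4.7] 19.2 x [-38.8 -28.4] y [-26.3 -24.2 -21.1] z 38.9
```

Bar A is on the deck at y = -78.3. Release it and go behind.

```bash
python3 -m creep '[{"grip":0.8,"tx":0,"ty":0,"tz":0,"spin":0},{"grip":0.8,"tx":0,"ty":0,"tz":0,"spin":0},{"grip":0.8,"tx":0,"ty":0,"tz":0,"spin":0},{"grip":0.8,"tx":0,"ty":0,"tz":0,"spin":0},{"grip":0.8,"tx":0,"ty":0,"tz":-1,"spin":0},{"grip":0.8,"tx":0,"ty":0,"tz":-2,"spin":0},{"grip":0.8,"tx":0,"ty":0,"tz":-2,"spin":0},{"grip":0,"tx":2,"ty":0,"tz":-1,"spin":0}]' && python3 -m creep '[{"grip":-1,"tx":2,"ty":0,"tz":0,"spin":0},{"grip":-1,"tx":2,"ty":0,"tz":0,"spin":0},{"grip":-1,"tx":1.2,"ty":0,"tz":0,"spin":0},{"grip":-1,"tx":0,"ty":0,"tz":0,"spin":0},{"grip":-1,"tx":0,"ty":0,"tz":0,"spin":0},{"grip":-1,"tx":0,"ty":0,"tz":0,"spin":0},{"grip":-1,"tx":0,"ty":0,"tz":0,"spin":0},{"grip":-1,"tx":0,"ty":0,"tz":0,"spin":0}]' && python3 - <<'E'
from h import *
where(); gob(-167,-78.5,30)
bars('scene',20,66)
E
```

```text
clock: 25.2
tool_pos: [0.4847, -0.113, 0.0941]
eef_rot: [0.055, 0.998, 0.001, 0.004]
contact_force: [1.6, -0.9, -0.8]
opening: 0.846
finger_force: 0.0
clock: 25.87
tool_pos: [0.4296, -0.1077, 0.0921]
eef_rot: [0.055, 0.999, 0.0, 0.001]
contact_force: [1.1, 0.1, -0.2]
opening: 0.244
finger_force: 0.0
board [-165.7  -78.4   92.1] F [ 1.1  0.1 -0.2] op 0.24 ff 0.0
tcp [ 429.6 -107.7   92.1] yawY 83.7 spin -0.06 then t(cm) [ 0.14 -0.02  6.21] q [ 0.6   0.85 -0.76  2.21  1.19  0.59  0.38] t 25.9
scene bar(board) 362 [-97.5 -79.2] [85.1 56.7] -0.0 x [-136.2  -55.6] y [-106.1  -77.9  -52. ] z 47.2
scene bar(board) 236 [13.1 -1.8] [62.2 57.8] 87.4 x [-15.4  42.1] y [-30.8  -4.2  21.9] z 40.8
```

```bash
python3 -m creep '[{"grip":-1,"tx":0.1,"ty":0,"tz":2,"spin":0},{"grip":-1,"tx":0,"ty":0,"tz":2,"spin":0},{"grip":-1,"tx":0,"ty":0,"tz":1.5,"spin":0},{"grip":-1,"tx":0,"ty":0,"tz":0.6,"spin":0},{"grip":-1,"tx":0,"ty":0,"tz":0,"spin":0},{"grip":-1,"tx":0,"ty":0,"tz":0,"spin":0}]' && python3 -c "
from h import *
where()" && python3 -m creep '[{"grip":-1,"tx":-0.8,"ty":0,"tz":0,"spin":0},{"grip":-1,"tx":-0.8,"ty":0,"tz":0,"spin":0},{"grip":-1,"tx":-0.8,"ty":0,"tz":0,"spin":0},{"grip":-1,"tx":-0.8,"ty":0,"tz":0,"spin":0},{"grip":-1,"tx":-0.8,"ty":0,"tz":0,"spin":0},{"grip":-1,"tx":-0.8,"ty":0,"tz":0,"spin":0},{"grip":-1,"tx":0,"ty":0,"tz":0,"spin":0}]' && python3 - <<'E'
from h import *
where(); gob(-60,-78,30)
bars('wrist',35,66); bars('scene',20,66)
E
```

```text
clock: 26.42
tool_pos: [0.4277, -0.1075, 0.0309]
eef_rot: [0.054, 0.999, 0.0, -0.0]
contact_force: [0.3, -1.4, 0.1]
opening: 0.006
finger_force: 0.0
board [-167.6  -78.4   30.9] F [ 0.3 -1.4  0.1] op 0.01 ff 0.0
clock: 27.0
tool_pos: [0.4775, -0.113, 0.032]
eef_rot: [0.055, 0.998, 0.0, 0.002]
contact_force: [0.6, 0.7, 0.9]
opening: 0.008
finger_force: 0.0
board [-117.5  -78.5   32. ] F [0.6 0.7 0.9] op 0.01 ff 0.0
tcp [ 477.5 -113.    32. ] yawY 83.7 spin -0.09 then t(cm) [-5.75  0.05  0.22] q [ 0.54  0.98 -0.68  2.09  1.27  0.58  0.37] t 27.0
wrist bar(board) 1847 [-63.7 -77.7] [26.2 24. ] -3.3 x [-75.6 -51.5] y [-89.3 -78.1 -67. ] z 45.2
wrist bar(board) 246 [-38.2  13.7] [24.6  4.8] 88.9 x [-40.2 -36. ] y [ 1.6 13.4 25.6] z 38.1
scene bar(board) 309 [-79.8 -78.5] [108.1  57.4] -2.6 x [-127.4  -27.8] y [-105.8  -77.7  -51.9] z 46.9
scene bar(board) 237 [14.5 -2.4] [61.3 58.6] -1.4 x [-14.8  43.1] y [-30.4  -4.1  22.1] z 41.1
```

```bash
python3 -m creep '[{"grip":-1,"tx":-0.7,"ty":0,"tz":0,"spin":0},{"grip":-1,"tx":-0.7,"ty":0,"tz":0,"spin":0},{"grip":-1,"tx":-0.7,"ty":0,"tz":0,"spin":0},{"grip":-1,"tx":-0.7,"ty":0,"tz":0,"spin":0},{"grip":-1,"tx":-0.7,"ty":0,"tz":0,"spin":0},{"grip":-1,"tx":-0.7,"ty":0,"tz":0,"spin":0},{"grip":-1,"tx":-0.7,"ty":0,"tz":0,"spin":0},{"grip":-1,"tx":0,"ty":0,"tz":0,"spin":0}]' && python3 -m creep '[{"grip":-1,"tx":-0.4,"ty":0,"tz":0,"spin":0},{"grip":-1,"tx":-0.4,"ty":0,"tz":0,"spin":0},{"grip":-1,"tx":-0.3,"ty":0,"tz":0,"spin":0},{"grip":-1,"tx":-0.3,"ty":0,"tz":0,"spin":0},{"grip":-1,"tx":0,"ty":0,"tz":0,"spin":0}]' && python3 -m creep '[{"grip":-1,"tx":-0.25,"ty":0,"tz":0,"spin":0},{"grip":-1,"tx":0,"ty":0,"tz":0,"spin":0}]' && python3 - <<'E'
from h import *
where(); gob(-52,-78,30)
bars('wrist',25,66); bars('scene',30,66)
E
```

```text
clock: 27.77
tool_pos: [0.5259, -0.1183, 0.0313]
eef_rot: [0.055, 0.999, 0.0, 0.001]
contact_force: [0.8, 0.7, 0.1]
opening: -0.0
finger_force: 0.0
clock: 28.18
tool_pos: [0.5386, -0.1198, 0.0312]
eef_rot: [0.054, 0.999, 0.0, 0.0]
contact_force: [0.3, -0.1, -0.6]
opening: 0.006
finger_force: 0.0
clock: 28.35
tool_pos: [0.5408, -0.12, 0.0312]
eef_rot: [0.054, 0.999, 0.0, 0.0]
contact_force: [0.2, -0.1, -0.6]
opening: 0.004
finger_force: 0.0
board [-53.8 -78.6  31.2] F [ 0.2 -0.1 -0.6] op 0.0 ff 0.0
tcp [ 540.8 -120.    31.2] yawY 83.8 spin -0.03 then t(cm) [-0.18  0.06  0.12] q [ 0.55  1.03 -0.74  1.89  1.11  0.7   0.58] t 28.4
wrist bar(board) 1608 [-33.9   6.4] [40.3 12. ] 89.2 x [-39.1 -28.3] y [-12.3   7.1  25.2] z 39.0
wrist bar(board) 529 [ -3.7 -78.4] [22.2  8.9] -89.7 x [-7.4  0.3] y [-88.9 -78.1 -67.8] z 39.2
wrist bar(board) 1139 [ 9.  10.5] [33.7 31.4] 0.8 x [-7.3 23.5] y [-4.9  2.5 25.2] z 39.2
scene bar(board) 223 [ 15.9 -82.7] [66.  52.2] 9.3 x [-15.3  44. ] y [-105.9  -82.5  -57.8] z 41.5
scene bar(board) 234 [15.  -3.6] [64.5 49.8] 7.9 x [-14.5  44.7] y [-28.2  -3.7  20.3] z 41.2
```

```bash
python3 -m creep '[{"grip":-1,"tx":-0.2,"ty":0,"tz":0,"spin":0},{"grip":-1,"tx":0,"ty":0,"tz":0,"spin":0},{"grip":-1,"tx":2,"ty":0,"tz":0,"spin":0},{"grip":-1,"tx":3,"ty":0,"tz":-1,"spin":0},{"grip":-1,"tx":2,"ty":0,"tz":-3,"spin":0},{"grip":-1,"tx":0,"ty":0,"tz":-4,"spin":0},{"grip":-1,"tx":0,"ty":0,"tz":-4,"spin":0},{"grip":-1,"tx":0,"ty":0,"tz":-4,"spin":0}]' && python3 -m creep '[{"grip":-1,"tx":0,"ty":2.5,"tz":-3.5,"spin":0},{"grip":-1,"tx":0,"ty":2.5,"tz":-2,"spin":0},{"grip":-1,"tx":0,"ty":2.5,"tz":0,"spin":0},{"grip":-1,"tx":-2.5,"ty":2.5,"tz":0,"spin":0},{"grip":-1,"tx":-2.5,"ty":2.5,"tz":0,"spin":0},{"grip":-1,"tx":-2.5,"ty":2.5,"tz":0,"spin":0},{"grip":-1,"tx":-2.5,"ty":2.5,"tz":0,"spin":0},{"grip":-1,"tx":0,"ty":0,"tz":0,"spin":0}]' && python3 - <<'E'
from h import *
where(); gob(92,153,230)
p,d,W,c=cloud('wrist','w13')
p,b=bars('wrist',25,66)
bars('scene',20,66,'sc13')
E
```

```text
clock: 29.12
tool_pos: [0.4719, -0.1123, 0.1928]
eef_rot: [0.054, 0.999, 0.0, -0.001]
contact_force: [2.1, -1.2, -1.0]
opening: 0.005
finger_force: 0.0
clock: 29.78
tool_pos: [0.5951, 0.0561, 0.2456]
eef_rot: [0.052, 0.999, 0.003, 0.002]
contact_force: [0.3, 0.5, 1.2]
opening: 0.004
finger_force: 0.0
board [-18.9 102.3 245.6] F [0.3 0.5 1.2] op 0.0 ff 0.0
tcp [595.1  56.1 245.6] yawY 84.0 spin 0.2 then t(cm) [-11.08   5.06   1.65] q [ 0.33  0.79 -0.94  1.63  0.7   1.09  0.66] t 29.8
wrist bar(board) 1371 [-12.6 -84.3] [54.3 42.4] 1.1 x [-39.3  13.8] y [-104.4  -77.2  -63.8] z 39.2
wrist bar(board) 1559 [-12.6  -4.2] [55.4 47.4] -0.8 x [-39.5  14. ] y [-26.7   3.2  18.7] z 39.2
wrist bar(board) 341 [ 35.4 -84.5] [41.7 10.2] -89.8 x [30.4 40.4] y [-104.6  -84.1  -64.4] z 39.2
wrist bar(board) 376 [35.5 -4. ] [45.9 10.4] -89.9 x [30.4 40.5] y [-25.8  -3.8  18.7] z 39.2
scene bar(board) 226 [ 16.5 -82.5] [65.9 52.5] 9.0 x [-15.4  43.5] y [-108.7  -83.6  -57.1] z 41.1
scene bar(board) 232 [15.1 -2.2] [59.9 53.7] 2.3 x [-14.1  43.5] y [-26.9  -3.6  22.4] z 41.4
```

View pics/w13.png

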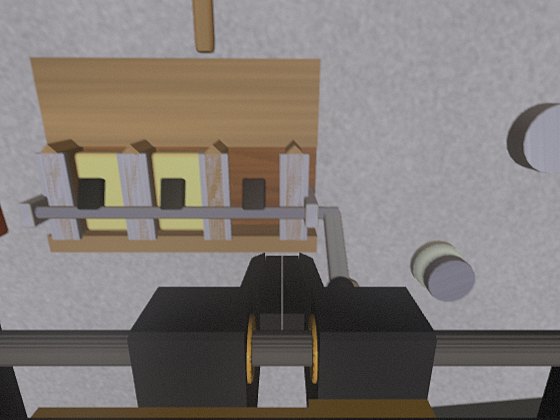

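Both bars lie flat in lanes 0 and 1 (px (98,190), (178,190); tops level at 39 mm). Now round behind the knob (345,285).

```bash
python3 -m creep '[{"grip":-1,"tx":-2.8,"ty":1.3,"tz":0,"spin":0.1},{"grip":-1,"tx":-2.8,"ty":1.3,"tz":0,"spin":0.1},{"grip":-1,"tx":-2.8,"ty":1.3,"tz":0,"spin":0},{"grip":-1,"tx":-2.8,"ty":1.2,"tz":0,"spin":0},{"grip":-1,"tx":0,"ty":0,"tz":2,"spin":0},{"grip":-1,"tx":0,"ty":0,"tz":2,"spin":0},{"grip":-1,"tx":0,"ty":0,"tz":0,"spin":0},{"grip":-1,"tx":0,"ty":0,"tz":0,"spin":0}]' && python3 - <<'E'
from h import *
where(); gob(92,153,132)
E
```

```text
clock: 30.6
tool_pos: [0.7068, 0.0861, 0.2042]
eef_rot: [0.056, 0.998, -0.001, -0.001]
contact_force: [-0.2, 0.9, 0.7]
opening: 0.002
finger_force: 0.0
board [ 88.9 144.2 204.2] F [-0.2  0.9  0.7] op 0.0 ff 0.0
tcp [706.8  86.1 204.2] yawY 83.5 spin -0.26 then t(cm) [-0.32  0.9   7.21] q [ 0.19  0.97 -0.88  1.28  0.74  1.23  0.75] t 30.6
```

```bash
python3 -m creep '[{"grip":-1,"tx":-0.4,"ty":0.9,"tz":0,"spin":-0.2},{"grip":-1,"tx":0,"ty":0,"tz":2,"spin":0},{"grip":-1,"tx":0,"ty":0,"tz":2,"spin":0},{"grip":-1,"tx":0,"ty":0,"tz":2,"spin":0},{"grip":-1,"tx":0,"ty":0,"tz":1.1,"spin":0},{"grip":-1,"tx":0,"ty":0,"tz":0,"spin":0},{"grip":-1,"tx":0,"ty":0,"tz":0,"spin":0}]' && python3 - <<'E'
from h import *
where(); gob(92,153,132)
E
```

```text
clock: 31.18
tool_pos: [0.7134, 0.0968, 0.135]
eef_rot: [0.054, 0.999, 0.0, 0.0]
contact_force: [0.3, -0.0, 0.7]
opening: 0.003
finger_force: 0.0
board [ 94.3 155.6 135. ] F [ 0.3 -0.   0.7] op 0.0 ff 0.0
tcp [713.4  96.8 135. ] yawY 83.8 spin -0.03 then t(cm) [ 0.23 -0.26  0.3 ] q [ 0.16  1.05 -0.84  1.31  0.8   1.13  0.7 ] t 31.2
```

```bash
python3 -m creep '[{"grip":-1,"tx":1,"ty":-0.2,"tz":0.3,"spin":0},{"grip":-1,"tx":1,"ty":0,"tz":0,"spin":0},{"grip":-1,"tx":1,"ty":0,"tz":0,"spin":0},{"grip":-1,"tx":1,"ty":0,"tz":0,"spin":0},{"grip":-1,"tx":1,"ty":0,"tz":0,"spin":0}]' && python3 -m creep '[{"grip":-1,"tx":1,"ty":0,"tz":0,"spin":0},{"grip":-1,"tx":1,"ty":0,"tz":0,"spin":0},{"grip":-1,"tx":1,"ty":0,"tz":0,"spin":0},{"grip":-1,"tx":0.8,"ty":0,"tz":0,"spin":0},{"grip":-1,"tx":0.5,"ty":0,"tz":0,"spin":0},{"grip":-1,"tx":0,"ty":0,"tz":0,"spin":0}]' && python3 - <<'E'
from h import *
where()
E
```

```text
clock: 31.6
tool_pos: [0.6662, 0.1006, 0.1348]
eef_rot: [0.055, 0.998, 0.001, 0.004]
contact_force: [2.1, -0.2, 1.9]
opening: 0.004
finger_force: 1.5
clock: 32.1
tool_pos: [0.6212, 0.1053, 0.1331]
eef_rot: [0.054, 0.999, 0.0, 0.002]
contact_force: [1.3, 0.3, 1.3]
opening: 0.007
finger_force: 0.7
board [  1.8 154.1 133.1] F [1.3 0.3 1.3] op 0.01 ff 0.7
```

```bash
python3 -m creep '[{"grip":-1,"tx":0.5,"ty":0,"tz":0,"spin":0},{"grip":-1,"tx":0.4,"ty":0,"tz":0,"spin":0},{"grip":-1,"tx":0,"ty":0,"tz":0,"spin":0}]' && python3 -m creep '[{"grip":-1,"tx":0.3,"ty":0,"tz":0,"spin":0},{"grip":-1,"tx":0,"ty":0,"tz":0,"spin":0}]' && python3 -m creep '[{"grip":-1,"tx":0.2,"ty":0,"tz":0,"spin":0},{"grip":-1,"tx":0,"ty":0,"tz":0,"spin":0}]' && python3 - <<'E'
from h import *
where()
E
```

```text
clock: 32.35
tool_pos: [0.6112, 0.1058, 0.1314]
eef_rot: [0.054, 0.999, 0.0, 0.0]
contact_force: [2.0, -0.3, 0.4]
opening: 0.004
finger_force: 0.9
clock: 32.52
tool_pos: [0.6081, 0.1059, 0.131]
eef_rot: [0.054, 0.999, -0.0, -0.0]
contact_force: [1.9, 0.2, 0.2]
opening: 0.005
finger_force: 0.9
clock: 32.68
tool_pos: [0.6067, 0.1056, 0.1311]
eef_rot: [0.055, 0.999, -0.0, 0.0]
contact_force: [2.7, -0.8, 1.1]
opening: 0.005
finger_force: 3.5
board [-12.7 152.8 131.1] F [ 2.7 -0.8  1.1] op 0.0 ff 3.5
```

```bash
python3 -m creep '[{"grip":-1,"tx":0.2,"ty":0,"tz":0,"spin":0},{"grip":-1,"tx":0,"ty":0,"tz":0,"spin":0}]' && python3 -m creep '[{"grip":-1,"tx":0.2,"ty":0,"tz":0,"spin":0},{"grip":-1,"tx":0,"ty":0,"tz":0,"spin":0}]' && python3 - <<'E'
from h import *
where()
E
```

```text
clock: 32.85
tool_pos: [0.6063, 0.1055, 0.1313]
eef_rot: [0.055, 0.998, -0.0, 0.002]
contact_force: [6.0, -1.2, -0.3]
opening: 0.005
finger_force: 4.6
clock: 33.02
tool_pos: [0.6059, 0.1055, 0.1316]
eef_rot: [0.055, 0.998, 0.0, 0.003]
contact_force: [10.7, -1.1, -2.1]
opening: 0.006
finger_force: 5.6
board [-13.4 152.6 131.6] F [10.7 -1.1 -2.1] op 0.01 ff 5.6
```

Firm stop at the locked end. I'll back off, rise and check.

```bash
python3 -m creep '[{"grip":-1,"tx":-2,"ty":0,"tz":0,"spin":0},{"grip":-1,"tx":-3,"ty":0,"tz":-1,"spin":0},{"grip":-1,"tx":-1,"ty":0,"tz":-3,"spin":0},{"grip":-1,"tx":0,"ty":0,"tz":-3.5,"spin":0},{"grip":-1,"tx":0,"ty":0,"tz":-3.5,"spin":0},{"grip":-1,"tx":0,"ty":0,"tz":-3.5,"spin":0},{"grip":-1,"tx":0,"ty":0,"tz":0,"spin":0},{"grip":-1,"tx":0,"ty":0,"tz":0,"spin":0}]' && python3 - <<'E'
from h import *
where(); bars('wrist',25,66,'w14'); bars('scene',20,66)
p,d,W,c=cloud('side','s14'); b=tob(W)
m=(b[...,2]>95)&(b[...,2]<160)&(abs(b[...,1]-150)<25)&(abs(b[...,0])<75)
print('lever x,z top:',b[m][:,[0,2]][np.argsort(-b[m][:,2])[:6]].round(0).tolist())
E
```

```text
clock: 33.68
tool_pos: [0.6619, 0.1011, 0.2779]
eef_rot: [0.054, 0.999, 0.001, 0.001]
contact_force: [0.2, 0.0, 0.7]
opening: 0.008
finger_force: 0.0
board [ 42.7 154.3 277.9] F [0.2 0.  0.7] op 0.01 ff 0.0
wrist bar(board) 1564 [-16.2 -86.5] [47.7 45.2] -0.2 x [-39.1   5.4] y [-103.6  -84.3  -65.3] z 39.2
wrist bar(board) 1761 [-16.1  -4.5] [47.8 44.4] -0.1 x [-40.    6.6] y [-25.6  -4.2  16.8] z 39.3
wrist bar(board) 615 [ 31.4 -84.5] [39.6 19.8] 89.9 x [21.6 40.9] y [-103.8  -84.4  -65.6] z 39.2
wrist bar(board) 625 [31.9 -4.8] [43.9 18.5] 90.0 x [22.7 40.8] y [-25.5  -4.2  16.7] z 39.2
scene bar(board) 166 [ 17.7 -83.3] [72.4 51.2] 11.9 x [-14.4  44.1] y [-108.2  -81.3  -56.8] z 41.2
scene bar(board) 179 [13.4 -3. ] [60. 57.] 0.5 x [-14.9  42.5] y [-28.   -3.8  23.7] z 41.1
lever x,z top: [[-42.0, 153.0], [-32.0, 152.0], [-36.0, 152.0], [-39.0, 152.0], [-34.0, 152.0], [-36.0, 152.0]]
```

View pics/w14.png

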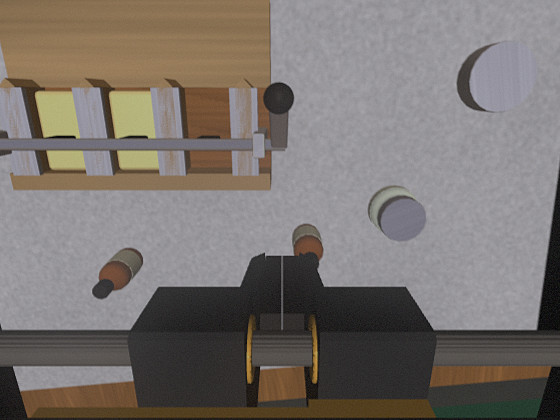

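The knob (279,98) leans to the robot, locked (x ≈ -36, as predicted), both bars are flat in their pockets, and the robot is clear of everything.

```bash
python3 -c "
from plant import workorder
print(workorder.finish_job())"
```

```text
the job is handed in; nothing more can be done
None
```

The job is handed in: both soap bars on the counter (the third was absent) lie flat in lanes 0 and 1, the lever is locked back against its stop, and nothing else was touched; the hand-in call gave no verdict.

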